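Scan the stock label under a steel pot

ROBOT

A 6-joint arm with a two-finger parallel gripper is mounted at the origin on the work surface. World frame = base frame: x ahead of the robot, y to its left, z up, the work surface at z = 0. Lengths are in mm, angles in rad, forces in N, time in s.
With the tool pointing down it reaches from about 300 to 775 mm from the base axis. Payload 14.6 kg.
Tool frame: the origin (TCP) lies between the finger pads; the fingertips stand manip.nose_length ahead of it and the grasp point (between the pads) lies 11 mm behind it (manip.nose_length is the distance from the TCP to the fingertips, in mm); z points along the fingers, y is the line along which they close (so a half turn about z gives the same grasp; the last joint's range is limited). The gripper opens to 94 mm and grips with 3 to 60 N. Pads are 16 mm wide; open, the fingers measure 119 mm over their backs; the gripper's body (75 mm by 177 mm) begins 78 mm behind the grasp point.
Start: joints at [-1.291, 0.3, 1.521, -0, 1.321, -0.067], TCP at [186.932, -517.248, 213.446] pointing down, gripper open.
Joint ranges: [-3.03, 3.03], [-0.79, 2.21], [0.23, 2.52], [-1.04, 4.18], [0, 3.07], [-2.55, 2.55]. Speed limits (rad/s): [2.22, 2.22, 2.57, 3.14, 3.14, 3.14].

INTERFACE

Orientations are given as [roll, pitch, yaw] about the fixed x, y, z axes, in that order (R = Rz(yaw) Ry(pitch) Rx(roll)).
In Python, from cell import manip, cams, job gives the robot as it stands.
- The arm moves only by the tool jog_arm, never from a script. Its argument "commands" is a list of rows, each an object of numbers: "dx", "dy", "dz": the shift along the tool's x, y, z each as a share of 40 mm, from -1 to 1; "ax", "ay", "az": the turn, a rotation vector about the tool's x, y, z each as a share of 10 degrees, from -1 to 1; "gripper": the closure, from 0 (fully open) to 1 (shut). A call has 1 to 10 rows; each row shifts and turns the commanded pose from where the row before left it, along the tool's axes as they then stand; what a row does not reach is not made up. A row lasts 1/8 s, in which the tool goes at most 62.5 mm and 10.7 degrees, less where a joint would pass 70% of its speed; a pose out of reach is approached as far as the arm can. A call with a number of a shift or a turn outside -1 to 1 is refused whole. A call with a gripper value outside its range is refused whole. The fingers move at their own pace and stop on an object; "squeeze" is the grip in N (left out, the last holds). Time passes only in rows, so rows that do not move let the fingers close. It gives the time, the measured TCP pose, the force, the opening and the grip force at its end, in the units of the state.
- manip.read_state(): the state, without advancing time (a new reading comes with each control period).
- cams.camera(name): name is "scene" or "side" or "wrist"; returns a dict with "image" (420x560x3 uint8, red, green, blue), "fx", "fy", "cx", "cy" (pixels), "world_to_cam" (4x4, takes a point from world to camera coordinates). Camera axes: x right, y down, z forward; pixel columns grow to the right and rows downward; lengths in mm; the calibration is good to about 2 mm. The wrist camera is an equidistant fisheye: a pixel r from the principal point sees the ray r / f radians off the axis. A picture is of the moment at which its call begins. There is no depth.
- job.sign_off(): hands the job in; it is judged then, once.
The state is a dict: "clock": time; "joints": joint angles; "qd": joint speeds; "effort": joint torques, N m; "eef_pos": TCP position; "eef_rot": TCP orientation; "wrist_force": force on the tool from outside, world axes, zero at the start; "moment": the same for the moment, N m; "finger_gap": finger opening in mm; "finger_force": force on a finger pad.
Only numpy, scipy, OpenCV 4.12 (cv2) and the standard library are available. Lean on these libraries where they do the work, as an engineer would, in place of code of your own. Each camera call takes 0.05 s, during which the arm holds its last target. There are 200 camera calls.

TASK

The stock label of the square steel pot is stuck under its bottom: turn the pot over and stand it mouth-down in the middle of the plywood board, and let go of it. Then take the hand scanner from its rest, hold it still for a good second with its window straight above the label, facing straight down from about 10 cm, and put it back in its rest the way it lay. Leave the pot upside down on the board, drop nothing, and leave the other things on the bench where they are.

Things in the scene. Friction and masses are not known exactly. Their poses are not given: they have to be found in the camera images.
- pot: Square steel pot, loose, 0.25 kg, 60 x 60 mm, 90 mm high, straight sides, flat bottom, walls 3 mm; at first mouth-up on the bench. Origin: centre of the outside of its bottom, where the label (42 x 28 mm, white with black bars) is centred; z from bottom to mouth, x and y square to the sides.
- board: Fixed plywood board lying on the bench, 160 x 160 mm, 18 mm thick. Origin: centre of its underside; z up, x and y along its edges.
- scanner: Hand scanner, loose, 0.18 kg: grey handle 130 mm long (x from -65 to 65 mm), 32 wide (y), 36 high; black head at its +x end (x 65 to 101 mm, 42 wide) from 34 mm below the handle's underside up to its top. Origin: centre of the handle's underside; z up as it lies. Centre of mass near x = 17 mm; grip the sides near x = 8 mm, between the saddles.
- scanner_window (a point): Centre of the scanner's window, on the underside of the head, at (83, 0, -34) mm in the scanner's frame; axes as the scanner's; it looks along the scanner's -z.
- rest: Fixed black scanner rest: foot plate 130 x 80 x 8 mm and two saddles 60 mm wide, 14 mm long, at x = -35 and +50 mm, open between and beside. Saddle floors 60 mm above the bench; lips 8 mm high, 44 mm apart. Origin: under its foot. The scanner lies with its origin at (0, 0, 60) mm here, x axes alike, head overhanging the +x saddle.
- cup: Bystander: round steel cup, mouth up, about 70 mm across the rim, 85 mm high. Origin: centre of its underside.
- tape: Bystander: roll of masking tape lying flat, 80 mm across, 24 mm high. Origin: centre of its underside.
- tin: Bystander: closed round paint tin, 100 mm across, 120 mm high. Origin: centre of its underside.
- bottle: Bystander: closed white bottle, 68 mm across, 190 mm high. Origin: centre of its underside.
- brush: Bystander: brush lying on the bench, about 20 cm long. Origin: under its middle; its x axis runs from the handle to the bristles.
- offcut: Bystander: wooden offcut, 40 x 120 x 30 mm high. Origin: centre of its underside.
There are look-alikes about, which are no part of the job. Several things have the shape of the scanner; the one meant has the colours described above.

How it is judged:
By the outcome, as a careful person would: the job done as asked, in the order asked, and still so for the second after the job is handed in, with the robot touching nothing.
It also fails if it takes over 72 s, if anything falls off the work surface, if the arm or the gripper's body presses on something with over 40 N, if the wrist force passes 120 N, or if a joint passes its speed limit or range.

## Working session

There is one attempt and no reset: what is moved stays moved. The work goes in short steps, Python scripts to look and compute and a tool call to move; the robot and the scene stay as the last step left them, time stands still between calls to the robot, and variables do not carry over. Pictures are saved under pics/ and viewed, at most 10 in all, crops included, and the job is handed in when it is done.

Besides the shell and the picture viewer there is one more tool, called after ">>>" by a JSON object that holds its "api" and its "payload". jog_arm: Moves the arm, as the interface text tells. Shift numbers are shares of 40 mm and turn numbers shares of 10 degrees, none past 1 either way. Its arguments: {"type":"object","properties":{"commands":{"type":"array"},"squeeze":{"type":"number"}},"required":["commands"]}

```bash
ls; mkdir -p pics
python3 - <<'E'
from cell import manip,cams,job
import cv2,numpy as np
s=manip.read_state();print(s, manip.nose_length)
for n in("scene","side","wrist"):
    c=cams.camera(n);cv2.imwrite(f"pics/{n}0.png",c["image"][:,:,::-1]);print(n,c["fx"],c["fy"],c["cx"],c["cy"],np.round(c["world_to_cam"],3).tolist())
E
```

```text
pics
{'clock': 0.0, 'joints': array([-1.29064049e+00,  3.00488664e-01,  1.52160596e+00,  3.46926655e-05,
        1.32073202e+00, -6.66189328e-02]), 'qd': array([-0.0010314 ,  0.00019813,  0.00103735, -0.00150106,  0.00055791,
        0.00079092]), 'effort': array([-1.10836361e-03, -5.31810236e+01, -3.52740812e+01,  7.08270329e-02,
        2.43495737e-02, -9.55457358e-05]), 'eef_pos': array([ 186.84683853, -516.99999034,  212.86617958]), 'eef_rot': array([-3.14036364e+00, -1.15674521e-04,  3.46766088e-01]), 'wrist_force': array([-0.29945962,  0.03978065, -0.81452631]), 'moment': array([ 0.00477767,  0.00182664, -0.01200178]), 'finger_force': 0.0, 'finger_gap': 93.85554901466978} 8.0
scene 501.1890559340339 501.1890559340339 277.5812238312485 210.91175210777996 [[-0.584, 0.812, -0.001, 232.307], [0.645, 0.463, -0.608, -338.903], [-0.493, -0.356, -0.794, 1792.471], [0.0, 0.0, 0.0, 1.0]]
side 393.4935597181392 393.4935597181392 274.37357555338144 203.5457901046048 [[-0.963, -0.269, -0.012, 508.838], [-0.134, 0.516, -0.846, 87.707], [0.234, -0.813, -0.533, 896.465], [0.0, 0.0, 0.0, 1.0]]
wrist 325.19226210127806 325.19226210127806 285.1829358271367 216.1009324678296 [[0.34, -0.94, -0.0, -549.238], [-0.915, -0.331, 0.231, -22.445], [-0.217, -0.078, -0.973, 389.4], [0.0, 0.0, 0.0, 1.0]]
```

View pics/scene0.png

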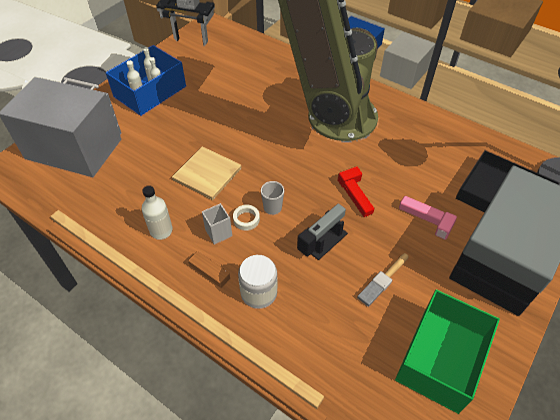

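View pics/side0.png

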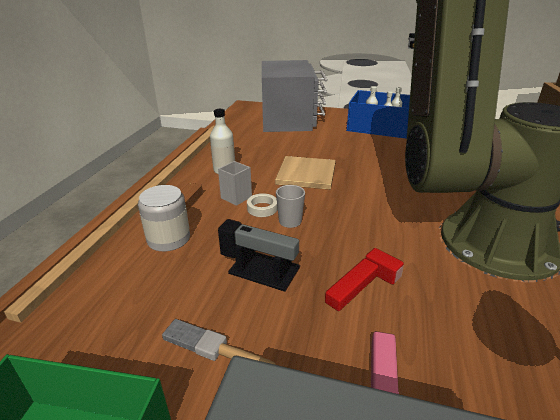

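The scene view shows the pot at about (216,224), board (206,172), grey/black scanner on its rest (322,232), cup (272,197), tape (246,217) and tin (258,280). In the side view the pot is at (235,183) and the scanner at (262,245). I'll zoom in on both views for accurate corners.

```bash
cat > h.py <<'E'
import numpy as np,cv2
def ray(c,u,v):
    T=np.array(c["world_to_cam"]);R=T[:3,:3];o=-R.T@T[:3,3]
    x,y=(u-c["cx"])/c["fx"],(v-c["cy"])/c["fy"]
    if c.get("fish"):
        r=np.hypot(x,y);d=np.array([x*np.sinc(r/np.pi),y*np.sinc(r/np.pi),np.cos(r)])
    else: d=np.array([x,y,1.])
    d=R.T@d;return o,d/np.linalg.norm(d)
def onz(c,u,v,z):
    o,d=ray(c,u,v);return o+d*(z-o[2])/d[2]
def tri(rs):
    A=sum(np.eye(3)-np.outer(d,d) for o,d in rs);b=sum((np.eye(3)-np.outer(d,d))@o for o,d in rs)
    return np.linalg.solve(A,b)
def proj(c,p):
    T=np.array(c["world_to_cam"]);q=T[:3,:3]@np.array(p,float)+T[:3,3]
    if c.get("fish"):
        r=np.hypot(q[0],q[1]);t=np.arctan2(r,q[2]);k=t/r if r>1e-9 else 0
        return np.array([c["cx"]+c["fx"]*q[0]*k,c["cy"]+c["fy"]*q[1]*k])
    return np.array([c["cx"]+c["fx"]*q[0]/q[2],c["cy"]+c["fy"]*q[1]/q[2]])
def cam(n):
    from cell import cams
    c=dict(cams.camera(n));c["fish"]=n=="wrist";return c
E
python3 - <<'E'
import cv2,pickle
from h import *
a=cv2.imread("pics/scene0.png")[140:310,160:360]
b=cv2.imread("pics/side0.png")[145:295,190:350]
cv2.imwrite("pics/sc_z.png",cv2.resize(a,None,fx=3.5,fy=3.5,interpolation=cv2.INTER_CUBIC))
cv2.imwrite("pics/si_z.png",cv2.resize(b,None,fx=4,fy=4,interpolation=cv2.INTER_CUBIC))
E
```

```text
(no output)
```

View pics/sc_z.png

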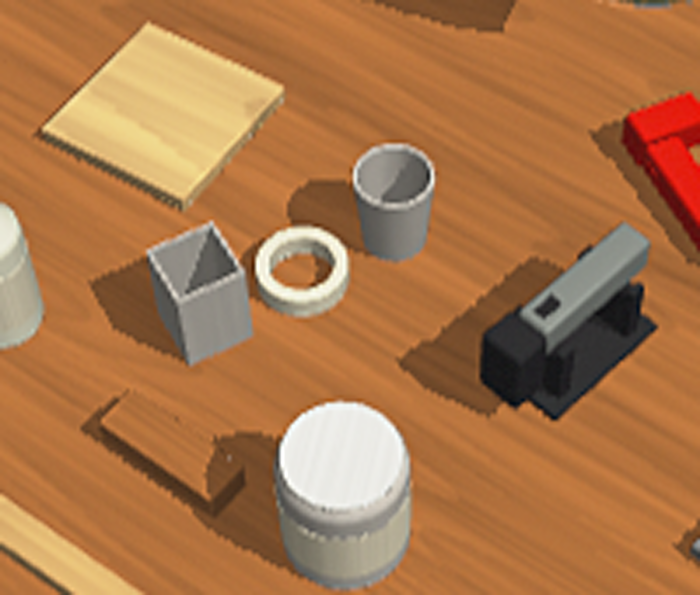

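View pics/si_z.png

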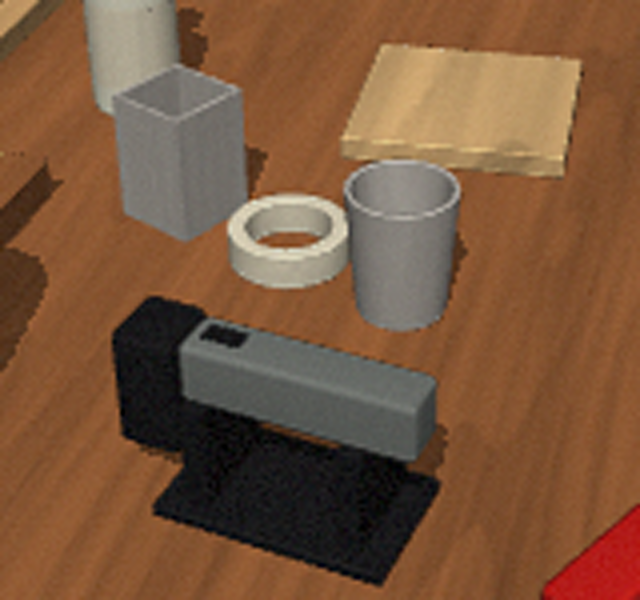

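The zooms show the pot rim corners, board top corners and handle top clearly. The tape sits right by the pot's near side, with the cup behind it.

```bash
cat > m.py <<'E'
from h import *
S=cam("scene");D=cam("side")
def sc(x,y):return 160+(x+.5)/3.5-.5,140+(y+.5)/3.5-.5
def sd(x,y):return 190+(x+.5)/4-.5,145+(y+.5)/4-.5
def show(n,z,ps,pd):
    A=np.array([onz(S,*sc(*p),z)[:2] for p in ps]);B=np.array([onz(D,*sd(*p),z)[:2] for p in pd])
    for t,Q in(("sc",A),("sd",B)):
        rr=cv2.minAreaRect(Q.astype(np.float32))
        print(n,t,np.round(Q).tolist(),"ctr",np.round(Q.mean(0),1),"rect",np.round(rr[0],1),np.round(rr[1]),round(rr[2],1))
show("pot",90,[(148,255),(211,226),(243,270),(185,300)],[(114,97),(180,66),(243,94),(182,122)])
show("board",18,[(149,23),(284,95),(184,205),(41,131)],[(380,45),(582,60),(565,165),(343,148)])
show("handle",96,[(625,222),(650,245),(545,345),(520,325)],[(203,320),(437,378),(415,407),(183,350)])
show("tape",24,[(255,262),(303,227),(348,260),(303,305)],[(230,228),(290,195),(350,230),(290,260)])
show("cup",85,[(353,180),(393,144),(434,178),(393,212)],[(345,188),(402,160),(460,190),(402,217)])
show("tin",120,[(277,457),(345,402),(409,457),(345,514)],[])if 0 else None
for n,z,p in(("tin",120,(345,457)),("bottle",0,(0,340)),("offcut",30,(105,425)),("offcut",30,(210,495)),("offcut",30,(130,390))):print(n,np.round(onz(S,*sc(*p),z)))
print("headtop",[np.round(onz(S,*sc(*p),96)) for p in((480,342),(512,312))])
E
python3 m.py
```

```text
pot sc [[667.0, -70.0], [614.0, -48.0], [634.0, 2.0], [684.0, -17.0]] ctr [649.9 -33.1] rect [650.8 -33.5] [56. 57.] 68.4
pot sd [[685.0, -20.0], [659.0, -73.0], [605.0, -44.0], [630.0, 2.0]] ctr [644.6 -33.8] rect [644.2 -33.1] [59. 62.] 64.4
board sc [[419.0, -296.0], [417.0, -133.0], [570.0, -124.0], [580.0, -285.0]] ctr [ 496.4 -209.4] rect [ 494.5 -209.7] [162. 163.] 3.4
board sd [[574.0, -285.0], [415.0, -298.0], [403.0, -130.0], [558.0, -116.0]] ctr [ 487.2 -207.3] rect [ 487.9 -206.6] [160. 171.] 4.4
handle sc [[418.0, 227.0], [426.0, 256.0], [558.0, 241.0], [553.0, 214.0]] ctr [488.8 234.6] rect [487.8 234. ] [ 30. 137.] 83.2
handle sd [[540.0, 211.0], [415.0, 228.0], [420.0, 252.0], [541.0, 237.0]] ctr [478.9 231.9] rect [479.2 232.3] [ 27. 127.] 82.3
tape sc [[586.0, -30.0], [532.0, -20.0], [538.0, 33.0], [598.0, 31.0]] ctr [563.7   3.1] rect [563.3   5.4] [62. 59.] 79.5
tape sd [[597.0, 15.0], [572.0, -35.0], [521.0, -2.0], [548.0, 41.0]] ctr [559.5   4.7] rect [560.7   4.5] [55. 60.] 58.2
cup sc [[504.0, 15.0], [453.0, 19.0], [463.0, 69.0], [513.0, 62.0]] ctr [483.2  41.1] rect [482.7  40.4] [51. 54.] 82.6
cup sd [[510.0, 47.0], [486.0, 6.0], [444.0, 32.0], [470.0, 71.0]] ctr [477.6  39. ] rect [477.   39.3] [48. 49.] 59.0
tin [738. 184. 120.]
bottle [ 762. -166.    0.]
offcut [785. -22.  30.]
offcut [785.  86.  30.]
offcut [749. -28.  30.]
headtop [array([585., 198.,  96.]), array([546., 202.,  96.])]
```

```bash
cat >> h.py <<'E'
from scipy.spatial.transform import Rotation as Ro
def Rt(psi,e):
    p,e=np.radians([psi,e]);z=np.array([np.cos(e)*np.cos(p),np.cos(e)*np.sin(p),np.sin(e)])
    y=np.array([np.sin(p),-np.cos(p),0]);return np.column_stack([np.cross(y,z),y,z])
def plan(gp,psi,e,back=0,n=None,s=None):
    """identical rows to bring the grasp point to gp (retreated by back along tool z)"""
    from cell import manip
    s=s or manip.read_state();R0=Ro.from_euler("xyz",s["eef_rot"]).as_matrix();R1=Rt(psi,e)
    p1=np.array(gp,float)+(11-back)*R1[:,2];dp=p1-s["eef_pos"]
    w=Ro.from_matrix(R0.T@R1).as_rotvec()
    m=n or int(np.ceil(max(np.abs(np.degrees(w)).max()/9.9,np.linalg.norm(dp)/39,1)))
    while 1:
        d=np.linalg.solve(sum(R0@Ro.from_rotvec(w*k/m).as_matrix() for k in range(m)),dp)
        if n or np.abs(d).max()<40:break
        m+=1
    print("t",round(s["clock"],2),"rows",m,"d",np.round(d/40,3).tolist(),"a",np.round(np.degrees(w)/m/10,3).tolist(),"dp",np.round(dp,1))
def st():
    from cell import manip
    s=manip.read_state();R=Ro.from_euler("xyz",s["eef_rot"]).as_matrix();z=R[:,2]
    print("t",round(s["clock"],2),"gp",np.round(s["eef_pos"]-11*z,1),"x",np.round(R[:,0],3),"z",np.round(z,3),"J",np.round(s["joints"],2),"gap",round(s["finger_gap"],1),"f",np.round(s["wrist_force"],1))
E
python3 -c "
from h import *
st();plan((647,-33.5,45),-22.5,-45,back=200);plan((540,-260,260),-22.5,-70)"
```

```text
t 0.25 gp [ 186.9 -517.1  224.2] x [0.94 0.34 0.  ] z [-0.     0.001 -1.   ] J [-1.29  0.3   1.52  0.    1.32 -0.07] gap 93.9 f [-0.5  0.4 -0.3]
t 0.25 rows 17 d [0.479, -0.807, 0.198] a [-0.098, 0.252, 0.236] dp [336.6 534.8 -34.6]
t 0.25 rows 12 d [0.772, -0.535, 0.036] a [-0.062, 0.159, 0.349] dp [356.6 255.7  36.5]
```

>>> {"api": "jog_arm", "payload": {"commands": [{"dx": 0.48, "dy": -0.8, "dz": 0.15, "ax": -0.1, "ay": 0.25, "az": 0.24, "gripper": 0}, {"dx": 0.48, "dy": -0.8, "dz": 0.15, "ax": -0.1, "ay": 0.25, "az": 0.24}, {"dx": 0.48, "dy": -0.8, "dz": 0.15, "ax": -0.1, "ay": 0.25, "az": 0.24}, {"dx": 0.48, "dy": -0.8, "dz": 0.15, "ax": -0.1, "ay": 0.25, "az": 0.24}, {"dx": 0.48, "dy": -0.8, "dz": 0.15, "ax": -0.1, "ay": 0.25, "az": 0.24}, {"dx": 0.48, "dy": -0.8, "dz": 0.15, "ax": -0.1, "ay": 0.25, "az": 0.24}, {"dx": 0.48, "dy": -0.8, "dz": 0.15, "ax": -0.1, "ay": 0.25, "az": 0.24}, {"dx": 0.48, "dy": -0.8, "dz": 0.15, "ax": -0.1, "ay": 0.25, "az": 0.24}, {"dx": 0.48, "dy": -0.8, "dz": 0.15, "ax": -0.1, "ay": 0.25, "az": 0.24}]}}

```text
schema error: expected keys dx, dy, dz, ax, ay, az, gripper
```

```bash
python3 -c "
from h import *
st();plan((647,-33.5,45),-22.5,-45,back=200)"
```

```text
t 0.25 gp [ 186.9 -517.1  224.2] x [0.94 0.34 0.  ] z [-0.     0.001 -1.   ] J [-1.29  0.3   1.52  0.    1.32 -0.07] gap 93.9 f [-0.5  0.4 -0.3]
t 0.25 rows 17 d [0.479, -0.807, 0.198] a [-0.098, 0.252, 0.236] dp [336.6 534.8 -34.6]
```

All keys are needed in every row.

>>> {"api": "jog_arm", "payload": {"commands": [{"dx": 0.48, "dy": -0.8, "dz": 0.15, "ax": -0.1, "ay": 0.25, "az": 0.24, "gripper": 0}, {"dx": 0.48, "dy": -0.8, "dz": 0.15, "ax": -0.1, "ay": 0.25, "az": 0.24, "gripper": 0}, {"dx": 0.48, "dy": -0.8, "dz": 0.15, "ax": -0.1, "ay": 0.25, "az": 0.24, "gripper": 0}, {"dx": 0.48, "dy": -0.8, "dz": 0.15, "ax": -0.1, "ay": 0.25, "az": 0.24, "gripper": 0}, {"dx": 0.48, "dy": -0.8, "dz": 0.15, "ax": -0.1, "ay": 0.25, "az": 0.24, "gripper": 0}, {"dx": 0.48, "dy": -0.8, "dz": 0.15, "ax": -0.1, "ay": 0.25, "az": 0.24, "gripper": 0}, {"dx": 0.48, "dy": -0.8, "dz": 0.15, "ax": -0.1, "ay": 0.25, "az": 0.24, "gripper": 0}, {"dx": 0.48, "dy": -0.8, "dz": 0.15, "ax": -0.1, "ay": 0.25, "az": 0.24, "gripper": 0}, {"dx": 0.48, "dy": -0.8, "dz": 0.15, "ax": -0.1, "ay": 0.25, "az": 0.24, "gripper": 0}]}}

```text
clock: 1.38
eef_pos: [313.1, -205.2, 178.0]
eef_rot: [3.058, -0.414, -0.02]
wrist_force: [0.4, 0.0, 0.4]
finger_gap: 94.1
finger_force: 0.0
```

```bash
python3 -c "
from h import *
st();plan((647,-33.5,45),-22.5,-45,back=200)"
```

```text
t 1.38 gp [ 308.7 -204.2  188. ] x [ 0.915 -0.019  0.403] z [ 0.4   -0.092 -0.912] J [-0.85 -0.3   2.26  0.32  0.85  0.59] gap 94.1 f [0.4 0.  0.4]
t 1.38 rows 8 d [0.45, -0.819, 0.239] a [-0.092, 0.253, 0.232] dp [210.4 222.9   0.7]
```

>>> {"api": "jog_arm", "payload": {"commands": [{"dx": 0.45, "dy": -0.82, "dz": 0.24, "ax": -0.09, "ay": 0.25, "az": 0.23, "gripper": 0}, {"dx": 0.45, "dy": -0.82, "dz": 0.24, "ax": -0.09, "ay": 0.25, "az": 0.23, "gripper": 0}, {"dx": 0.45, "dy": -0.82, "dz": 0.24, "ax": -0.09, "ay": 0.25, "az": 0.23, "gripper": 0}, {"dx": 0.45, "dy": -0.82, "dz": 0.24, "ax": -0.09, "ay": 0.25, "az": 0.23, "gripper": 0}, {"dx": 0.45, "dy": -0.82, "dz": 0.24, "ax": -0.09, "ay": 0.25, "az": 0.23, "gripper": 0}, {"dx": 0.45, "dy": -0.82, "dz": 0.24, "ax": -0.09, "ay": 0.25, "az": 0.23, "gripper": 0}, {"dx": 0.45, "dy": -0.82, "dz": 0.24, "ax": -0.09, "ay": 0.25, "az": 0.23, "gripper": 0}, {"dx": 0.45, "dy": -0.82, "dz": 0.24, "ax": -0.09, "ay": 0.25, "az": 0.23, "gripper": 0}, {"dx": 0, "dy": 0, "dz": 0, "ax": 0, "ay": 0, "az": 0, "gripper": 0}]}}

```text
clock: 2.5
eef_pos: [497.9, -9.1, 176.0]
eef_rot: [3.111, -0.728, -0.33]
wrist_force: [0.4, -0.0, 0.0]
finger_gap: 93.8
finger_force: 0.0
```

```bash
python3 -c "
from h import *
st();plan((647,-33.5,45),-22.5,-45,back=200);plan((647,-33.5,45),-22.5,-45)
c=cam('wrist');cv2.imwrite('pics/w1.png',c['image'][:,:,::-1])
import pickle;pickle.dump(c,open('w1.pkl','wb'))"
```

```text
t 2.5 gp [491.1  -6.4 184.2] x [ 0.706 -0.242  0.665] z [ 0.619 -0.245 -0.746] J [ 0.05 -0.05  2.18 -0.73  0.43  2.55] gap 93.8 f [ 0.4 -0.   0. ]
t 2.5 rows 1 d [0.334, -0.847, 0.184] a [-0.07, 0.327, 0.266] dp [25.6 26.8  2.6]
t 2.5 rows 6 d [0.08, -0.136, 0.864] a [-0.012, 0.054, 0.044] dp [ 156.3  -27.4 -138.8]
```

View pics/w1.png

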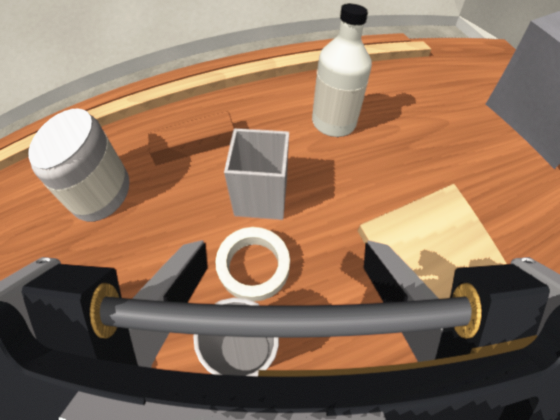

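The wrist view shows the pot at (258,170), rim corners (233,131),(289,132),(287,167),(227,175), with the tape (253,262) and cup (237,335) straight behind it. J6 is at its limit, so I'll use the half-turned grasp with a steeper tool.

```bash
python3 -c "
from h import *
import pickle;c=pickle.load(open('w1.pkl','rb'))
Q=np.array([onz(c,u,v,90)[:2] for u,v in((233,131),(289,132),(287,167),(227,175))]);print(Q.round(1).tolist(),Q.mean(0));print(cv2.minAreaRect(Q.astype(np.float32)))
print([onz(c,u,v,0).round(1).tolist() for u,v in((236,213),(285,216))])
B=[onz(c,u,v,18).round(1).tolist() for u,v in((456,185),(361,231))];print(B)
from cell import manip
s=manip.read_state();R=Ro.from_euler('xyz',s['eef_rot']).as_matrix()
"
cat >> h.py <<'E'
_Rt=Rt
def Rt(psi,e): return _Rt(psi,e)@np.diag([-1,-1,1.])   # half-turned: camera on the inner side
E
python3 -c "
from h import *
plan((640,-33.5,70),-22.5,-55,back=190,n=18)"
```

```text
[[686.0, -18.5], [664.0, -75.0], [620.1, -56.5], [630.6, 2.2]] [650.16043371 -36.9309759 ]
((647.4491577148438, -36.027496337890625), (60.666404724121094, 59.08251953125), 68.76040649414062)
[[637.8, 0.9, 0.0], [614.0, -54.4, 0.0]]
[[572.5, -289.4, 18.0], [557.5, -126.6, 18.0]]
t 2.55 rows 18 d [0.079, 0.115, -0.007] a [0.057, -0.004, -0.986] dp [48.2 15.7 41. ]
```

>>> {"api": "jog_arm", "payload": {"commands": [{"dx": 0.1, "dy": 0.1, "dz": 0, "ax": 0.06, "ay": 0, "az": -0.98, "gripper": 0}, {"dx": 0.1, "dy": 0.1, "dz": 0, "ax": 0.06, "ay": 0, "az": -0.98, "gripper": 0}, {"dx": 0.1, "dy": 0.1, "dz": 0, "ax": 0.06, "ay": 0, "az": -0.98, "gripper": 0}, {"dx": 0.1, "dy": 0.1, "dz": 0, "ax": 0.06, "ay": 0, "az": -0.98, "gripper": 0}, {"dx": 0.1, "dy": 0.1, "dz": 0, "ax": 0.06, "ay": 0, "az": -0.98, "gripper": 0}, {"dx": 0.1, "dy": 0.1, "dz": 0, "ax": 0.06, "ay": 0, "az": -0.98, "gripper": 0}, {"dx": 0.1, "dy": 0.1, "dz": 0, "ax": 0.06, "ay": 0, "az": -0.98, "gripper": 0}, {"dx": 0.1, "dy": 0.1, "dz": 0, "ax": 0.06, "ay": 0, "az": -0.98, "gripper": 0}, {"dx": 0.1, "dy": 0.1, "dz": 0, "ax": 0.06, "ay": 0, "az": -0.98, "gripper": 0}]}}

```text
clock: 3.68
eef_pos: [527.5, -27.1, 206.3]
eef_rot: [2.475, -0.046, 1.23]
wrist_force: [-0.5, 0.1, 0.0]
finger_gap: 93.8
finger_force: 0.0
```

>>> {"api": "jog_arm", "payload": {"commands": [{"dx": 0.1, "dy": 0.1, "dz": 0, "ax": 0.06, "ay": 0, "az": -0.98, "gripper": 0}, {"dx": 0.1, "dy": 0.1, "dz": 0, "ax": 0.06, "ay": 0, "az": -0.98, "gripper": 0}, {"dx": 0.1, "dy": 0.1, "dz": 0, "ax": 0.06, "ay": 0, "az": -0.98, "gripper": 0}, {"dx": 0.1, "dy": 0.1, "dz": 0, "ax": 0.06, "ay": 0, "az": -0.98, "gripper": 0}, {"dx": 0.1, "dy": 0.1, "dz": 0, "ax": 0.06, "ay": 0, "az": -0.98, "gripper": 0}, {"dx": 0.1, "dy": 0.1, "dz": 0, "ax": 0.06, "ay": 0, "az": -0.98, "gripper": 0}, {"dx": 0.1, "dy": 0.1, "dz": 0, "ax": 0.06, "ay": 0, "az": -0.98, "gripper": 0}, {"dx": 0.1, "dy": 0.1, "dz": 0, "ax": 0.06, "ay": 0, "az": -0.98, "gripper": 0}]}}

```text
clock: 4.68
eef_pos: [547.1, 9.4, 212.4]
eef_rot: [2.997, 0.591, 2.524]
wrist_force: [-1.2, -0.3, 0.1]
finger_gap: 93.8
finger_force: 0.0
```

```bash
python3 -c "
from h import *
st();plan((648.5,-35.5,52),-23,-52,back=130);plan((648.5,-35.5,47),-23,-52)"
```

```text
t 4.67 gp [541.3  11.7 221.4] x [-0.677  0.481 -0.557] z [ 0.533 -0.201 -0.822] J [ 0.06  0.04  1.94 -0.41  0.63 -0.67] gap 93.8 f [-1.2 -0.3  0.1]
t 4.67 rows 2 d [0.095, -0.051, 0.95] a [0.051, -0.17, -0.515] dp [ 33.9 -16.3 -66.6]
t 4.67 rows 6 d [0.029, -0.021, 0.875] a [0.017, -0.057, -0.172] dp [ 107.6  -47.6 -174.1]
```

>>> {"api": "jog_arm", "payload": {"commands": [{"dx": 0.1, "dy": -0.05, "dz": 0.9, "ax": 0.05, "ay": -0.17, "az": -0.51, "gripper": 0}, {"dx": 0.1, "dy": -0.05, "dz": 0.9, "ax": 0.05, "ay": -0.17, "az": -0.51, "gripper": 0}, {"dx": 0, "dy": 0, "dz": 0, "ax": 0, "ay": 0, "az": 0, "gripper": 0}]}}

```text
clock: 5.05
eef_pos: [578.0, -6.2, 146.6]
eef_rot: [3.139, 0.659, 2.733]
wrist_force: [-0.4, -0.2, 0.5]
finger_gap: 94.1
finger_force: 0.0
```

```bash
python3 -c "
from h import *
st();plan((648.5,-35.5,47),-23,-52)
c=cam('wrist');cv2.imwrite('pics/w2.png',c['image'][:,:,::-1])"
```

```text
t 5.05 gp [571.8  -3.6 155.3] x [-0.725  0.314 -0.613] z [ 0.563 -0.241 -0.79 ] J [ 0.05  0.2   1.96 -0.65  0.46 -0.6 ] gap 94.1 f [-0.4 -0.2  0.5]
t 5.05 rows 4 d [0.005, 0.005, 0.853] a [-0.003, -0.006, -0.008] dp [  76.7  -31.9 -108.3]
```

View pics/w2.png

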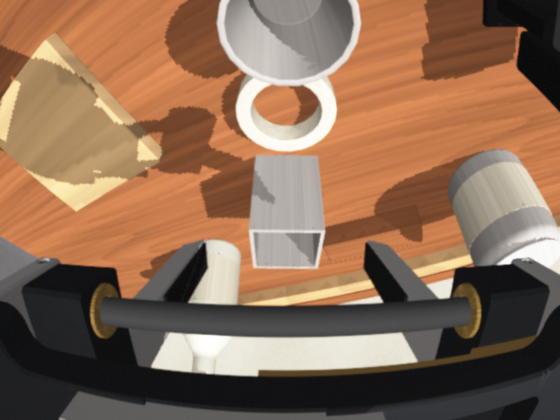

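Between the open fingers (x 205–365), the pot's near face spans x 250–325. It is centred and square to the tool, so I'll go in and close.

>>> {"api": "jog_arm", "payload": {"commands": [{"dx": 0, "dy": 0, "dz": 0.86, "ax": 0, "ay": 0, "az": 0, "gripper": 0}, {"dx": 0, "dy": 0, "dz": 0.86, "ax": 0, "ay": 0, "az": 0, "gripper": 0}, {"dx": 0, "dy": 0, "dz": 0.86, "ax": 0, "ay": 0, "az": 0, "gripper": 0}, {"dx": 0, "dy": 0, "dz": 0.86, "ax": 0, "ay": 0, "az": 0, "gripper": 0}, {"dx": 0, "dy": 0, "dz": 0, "ax": 0, "ay": 0, "az": 0, "gripper": 0.5}, {"dx": 0, "dy": 0, "dz": 0, "ax": 0, "ay": 0, "az": 0, "gripper": 0.7}, {"dx": 0, "dy": 0, "dz": 0, "ax": 0, "ay": 0, "az": 0, "gripper": 0.7}, {"dx": 0, "dy": 0, "dz": 0, "ax": 0, "ay": 0, "az": 0, "gripper": 0.7}], "squeeze": 25}}

```text
clock: 6.1
eef_pos: [657.7, -38.2, 42.1]
eef_rot: [3.139, 0.666, 2.738]
wrist_force: [-5.6, 0.6, 9.6]
finger_gap: 60.0
finger_force: 24.9
```

```bash
python3 -c "
from h import *
st()"
```

```text
t 6.1 gp [651.4 -35.6  50.7] x [-0.723  0.309 -0.618] z [ 0.569 -0.241 -0.786] J [-0.02  0.53  1.81 -0.93  0.29 -0.36] gap 60.0 f [-5.6  0.6  9.6]
```

```bash
python3 -c "
from h import *
plan((640,-45,210),-23,-75);plan((492,-208,150),-23,-142)"
```

```text
t 6.1 rows 5 d [-0.335, -0.065, -0.719] a [0.001, 0.463, -0.002] dp [-15.1  -7.9 157.3]
t 6.1 rows 10 d [0.274, -0.553, -0.27] a [0.001, 0.901, -0.001] dp [-173.7 -166.4  101.2]
```

>>> {"api": "jog_arm", "payload": {"commands": [{"dx": -0.33, "dy": -0.06, "dz": -0.72, "ax": 0, "ay": 0.3, "az": 0, "gripper": 0.7}, {"dx": -0.33, "dy": -0.06, "dz": -0.72, "ax": 0, "ay": 0.5, "az": 0, "gripper": 0.7}, {"dx": -0.33, "dy": -0.06, "dz": -0.72, "ax": 0, "ay": 0.5, "az": 0, "gripper": 0.7}, {"dx": -0.33, "dy": -0.06, "dz": -0.72, "ax": 0, "ay": 0.5, "az": 0, "gripper": 0.7}, {"dx": -0.33, "dy": -0.06, "dz": -0.72, "ax": 0, "ay": 0.5, "az": 0, "gripper": 0.7}], "squeeze": 25}}

```text
clock: 6.72
eef_pos: [639.8, -44.0, 193.4]
eef_rot: [-3.141, 0.272, 2.737]
wrist_force: [0.4, 0.5, -3.1]
finger_gap: 59.6
finger_force: 25.0
```

```bash
python3 -c "
from h import *
st();plan((492,-208,130),-23,-142)"
```

```text
t 6.72 gp [637.1 -42.8 204. ] x [-0.885  0.379 -0.269] z [ 0.247 -0.107 -0.963] J [-0.09  0.38  1.48 -0.1   1.02 -1.22] gap 59.6 f [ 0.4  0.5 -3.1]
t 6.72 rows 7 d [0.234, -0.746, 0.329] a [0.0, 0.966, -0.003] dp [-155.7 -160.7  -70.2]
```

>>> {"api": "jog_arm", "payload": {"commands": [{"dx": 0.18, "dy": -0.58, "dz": 0.26, "ax": 0, "ay": 0.75, "az": 0, "gripper": 0.7}, {"dx": 0.18, "dy": -0.58, "dz": 0.26, "ax": 0, "ay": 0.75, "az": 0, "gripper": 0.7}, {"dx": 0.18, "dy": -0.58, "dz": 0.26, "ax": 0, "ay": 0.75, "az": 0, "gripper": 0.7}, {"dx": 0.18, "dy": -0.58, "dz": 0.26, "ax": 0, "ay": 0.75, "az": 0, "gripper": 0.7}, {"dx": 0.18, "dy": -0.58, "dz": 0.26, "ax": 0, "ay": 0.75, "az": 0, "gripper": 0.7}, {"dx": 0.18, "dy": -0.58, "dz": 0.26, "ax": 0, "ay": 0.75, "az": 0, "gripper": 0.7}, {"dx": 0.18, "dy": -0.58, "dz": 0.26, "ax": 0, "ay": 0.75, "az": 0, "gripper": 0.7}, {"dx": 0.18, "dy": -0.58, "dz": 0.26, "ax": 0, "ay": 0.75, "az": 0, "gripper": 0.7}, {"dx": 0.18, "dy": -0.58, "dz": 0.26, "ax": 0, "ay": 0.75, "az": 0, "gripper": 0.7}, {"dx": 0, "dy": 0, "dz": 0, "ax": 0, "ay": 0, "az": 0, "gripper": 0.7}], "squeeze": 25}}

```text
clock: 7.98
eef_pos: [482.6, -205.1, 120.0]
eef_rot: [-3.139, -0.906, 2.732]
wrist_force: [-0.1, 0.6, -2.1]
finger_gap: 59.8
finger_force: 25.0
```

```bash
python3 -c "
from h import *
st();plan((492,-208,51),-23,-142)"
```

```text
t 7.97 gp [ 490.6 -208.5  126.7] x [-0.566  0.246  0.787] z [-0.723  0.311 -0.617] J [-0.45  0.89  1.06 -0.04  2.09 -1.62] gap 59.8 f [-0.1  0.6 -2.1]
t 7.97 rows 2 d [-0.754, 0.013, 0.573] a [0.011, 0.005, -0.014] dp [  1.4   0.5 -75.7]
```

Reachable. Next I lower in small steps while watching the force.

>>> {"api": "jog_arm", "payload": {"commands": [{"dx": -0.5, "dy": 0, "dz": 0.38, "ax": 0, "ay": 0, "az": 0, "gripper": 0.7}, {"dx": -0.5, "dy": 0, "dz": 0.38, "ax": 0, "ay": 0, "az": 0, "gripper": 0.7}, {"dx": -0.4, "dy": 0, "dz": 0.3, "ax": 0, "ay": 0, "az": 0, "gripper": 0.7}, {"dx": 0, "dy": 0, "dz": 0, "ax": 0, "ay": 0, "az": 0, "gripper": 0.7}], "squeeze": 25}}

```text
clock: 8.48
eef_pos: [484.2, -204.7, 49.6]
eef_rot: [-3.138, -0.905, 2.734]
wrist_force: [0.0, -0.6, -2.0]
finger_gap: 60.0
finger_force: 25.0
```

```bash
python3 -c "
from h import *
st();plan((492,-208,48),-23,-142)
c=cam('side');cv2.imwrite('pics/s1.png',cv2.resize(c['image'][100:240,200:420,::-1],None,fx=3.5,fy=3.5))"
```

```text
t 8.47 gp [ 492.1 -208.1   56.3] x [-0.567  0.245  0.787] z [-0.723  0.309 -0.617] J [-0.45  0.99  1.07 -0.04  1.99 -1.61] gap 60.0 f [ 0.  -0.6 -2. ]
t 8.47 rows 1 d [-0.161, 0.0, 0.132] a [0.011, 0.012, -0.024] dp [-0.1  0.1 -8.3]
```

View pics/s1.png

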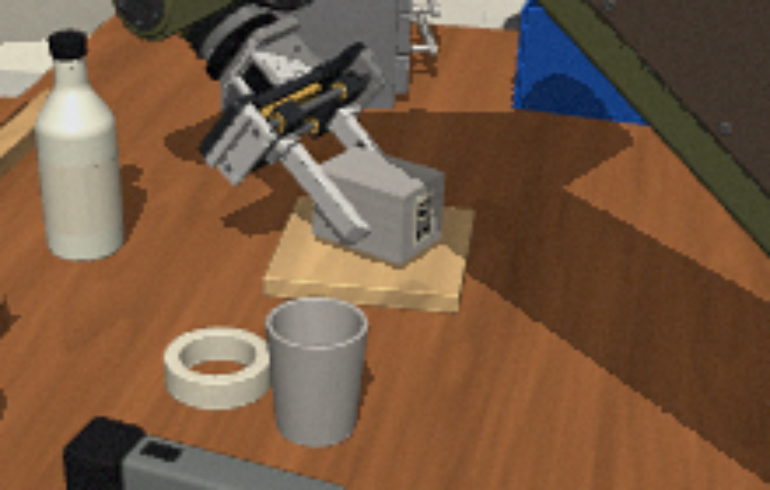

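The side view shows the pot held on its side over the board, at about (380,210), with the label facing the robot. Lowering the last millimetres.

>>> {"api": "jog_arm", "payload": {"commands": [{"dx": -0.08, "dy": 0, "dz": 0.06, "ax": 0, "ay": 0, "az": 0, "gripper": 0.7}, {"dx": -0.04, "dy": 0, "dz": 0.03, "ax": 0, "ay": 0, "az": 0, "gripper": 0.7}, {"dx": 0, "dy": 0, "dz": 0, "ax": 0, "ay": 0, "az": 0, "gripper": 0.7}], "squeeze": 25}}

```text
clock: 8.9
eef_pos: [484.9, -205.3, 45.5]
eef_rot: [-3.138, -0.902, 2.733]
wrist_force: [-0.1, -0.1, -2.4]
finger_gap: 59.9
finger_force: 25.0
```

>>> {"api": "jog_arm", "payload": {"commands": [{"dx": -0.03, "dy": 0, "dz": 0.02, "ax": 0, "ay": 0, "az": 0, "gripper": 0.7}, {"dx": 0, "dy": 0, "dz": 0, "ax": 0, "ay": 0, "az": 0, "gripper": 0.7}]}}

```text
clock: 9.15
eef_pos: [484.9, -205.4, 43.9]
eef_rot: [-3.138, -0.903, 2.733]
wrist_force: [0.4, -0.7, -1.2]
finger_gap: 59.7
finger_force: 25.0
```

>>> {"api": "jog_arm", "payload": {"commands": [{"dx": -0.04, "dy": 0, "dz": 0.03, "ax": 0, "ay": 0, "az": 0, "gripper": 0.7}, {"dx": 0, "dy": 0, "dz": 0, "ax": 0, "ay": 0, "az": 0, "gripper": 0.7}, {"dx": 0, "dy": 0, "dz": 0, "ax": 0, "ay": 0, "az": 0, "gripper": 0.7}]}}

```text
clock: 9.52
eef_pos: [485.0, -205.4, 41.9]
eef_rot: [-3.138, -0.903, 2.733]
wrist_force: [-0.2, 0.0, -2.7]
finger_gap: 59.7
finger_force: 25.0
```

>>> {"api": "jog_arm", "payload": {"commands": [{"dx": -0.03, "dy": 0, "dz": 0.02, "ax": 0, "ay": 0, "az": 0, "gripper": 0.7}, {"dx": -0.02, "dy": 0, "dz": 0.02, "ax": 0, "ay": 0, "az": 0, "gripper": 0.7}, {"dx": 0, "dy": 0, "dz": 0, "ax": 0, "ay": 0, "az": 0, "gripper": 0.7}]}}

```text
clock: 9.9
eef_pos: [485.0, -205.4, 39.4]
eef_rot: [-3.138, -0.903, 2.733]
wrist_force: [1.8, 0.4, -1.6]
finger_gap: 60.1
finger_force: 25.0
```

>>> {"api": "jog_arm", "payload": {"commands": [{"dx": -0.02, "dy": 0, "dz": 0.02, "ax": 0, "ay": 0, "az": 0, "gripper": 0.7}, {"dx": 0, "dy": 0, "dz": 0, "ax": 0, "ay": 0, "az": 0, "gripper": 0.7}]}}

```text
clock: 10.15
eef_pos: [485.0, -205.4, 39.1]
eef_rot: [-3.138, -0.903, 2.733]
wrist_force: [1.7, -0.9, 5.9]
finger_gap: 60.2
finger_force: 25.0
```

>>> {"api": "jog_arm", "payload": {"commands": [{"dx": 0, "dy": 0, "dz": 0, "ax": 0, "ay": 0, "az": 0, "gripper": 0.3}, {"dx": 0, "dy": 0, "dz": 0, "ax": 0, "ay": 0, "az": 0, "gripper": 0}, {"dx": 0, "dy": 0, "dz": 0, "ax": 0, "ay": 0, "az": 0, "gripper": 0}, {"dx": 0.2, "dy": 0, "dz": -0.3, "ax": 0, "ay": 0, "az": 0, "gripper": 0}, {"dx": 0.6, "dy": 0, "dz": -0.6, "ax": 0, "ay": 0, "az": 0, "gripper": 0}, {"dx": 0.8, "dy": 0, "dz": -0.6, "ax": 0, "ay": 0, "az": 0, "gripper": 0}, {"dx": 0.8, "dy": 0, "dz": -0.6, "ax": 0, "ay": 0, "az": 0, "gripper": 0}, {"dx": 0.8, "dy": 0, "dz": -0.6, "ax": 0, "ay": 0, "az": 0, "gripper": 0}]}}

```text
clock: 11.15
eef_pos: [490.1, -207.2, 208.0]
eef_rot: [-3.138, -0.902, 2.733]
wrist_force: [-0.1, -0.4, 0.2]
finger_gap: 93.9
finger_force: 0.0
```

```bash
python3 -c "
from h import *
st();plan((465,-196,80),-23,-50,back=150)"
```

```text
t 11.15 gp [ 498.  -210.6  214.9] x [-0.569  0.247  0.784] z [-0.721  0.308 -0.62 ] J [-0.45  0.82  0.98 -0.05  2.25 -1.63] gap 93.9 f [-0.1 -0.4  0.2]
t 11.15 rows 10 d [0.309, 0.0, 0.118] a [-0.001, -0.917, -0.003] dp [-107.3   46.1  -21.6]
```

>>> {"api": "jog_arm", "payload": {"commands": [{"dx": 0.31, "dy": 0, "dz": 0.12, "ax": 0, "ay": -0.92, "az": 0, "gripper": 0}, {"dx": 0.31, "dy": 0, "dz": 0.12, "ax": 0, "ay": -0.92, "az": 0, "gripper": 0}, {"dx": 0.31, "dy": 0, "dz": 0.12, "ax": 0, "ay": -0.92, "az": 0, "gripper": 0}, {"dx": 0.31, "dy": 0, "dz": 0.12, "ax": 0, "ay": -0.92, "az": 0, "gripper": 0}, {"dx": 0.31, "dy": 0, "dz": 0.12, "ax": 0, "ay": -0.92, "az": 0, "gripper": 0}, {"dx": 0.31, "dy": 0, "dz": 0.12, "ax": 0, "ay": -0.92, "az": 0, "gripper": 0}, {"dx": 0.31, "dy": 0, "dz": 0.12, "ax": 0, "ay": -0.92, "az": 0, "gripper": 0}, {"dx": 0.31, "dy": 0, "dz": 0.12, "ax": 0, "ay": -0.92, "az": 0, "gripper": 0}, {"dx": 0.31, "dy": 0, "dz": 0.12, "ax": 0, "ay": -0.92, "az": 0, "gripper": 0}, {"dx": 0.31, "dy": 0, "dz": 0.12, "ax": 0, "ay": -0.92, "az": 0, "gripper": 0}]}}

```text
clock: 12.4
eef_pos: [382.3, -161.1, 184.6]
eef_rot: [-3.137, 0.711, 2.738]
wrist_force: [1.4, -0.0, 0.2]
finger_gap: 93.8
finger_force: 0.0
```

```bash
python3 -c "
from h import *
st();plan((487.5,-206.5,48),-23,-50,back=110);plan((487.5,-206.5,48),-23,-50)"
```

```text
t 12.4 gp [ 375.7 -158.2  193. ] x [-0.697  0.297 -0.653] z [ 0.598 -0.26  -0.758] J [-0.54 -0.34  2.38  0.22  0.41 -1.88] gap 93.8 f [ 1.4 -0.   0.2]
t 12.4 rows 3 d [0.006, -0.003, 0.661] a [-0.011, 0.024, -0.003] dp [ 46.6 -20.6 -60.8]
t 12.4 rows 5 d [0.007, -0.0, 0.947] a [-0.007, 0.015, -0.002] dp [ 111.7  -48.2 -145.1]
```

>>> {"api": "jog_arm", "payload": {"commands": [{"dx": 0, "dy": 0, "dz": 0.9, "ax": 0, "ay": 0.02, "az": 0, "gripper": 0}, {"dx": 0, "dy": 0, "dz": 0.9, "ax": 0, "ay": 0.02, "az": 0, "gripper": 0}, {"dx": 0, "dy": 0, "dz": 0.9, "ax": 0, "ay": 0, "az": 0, "gripper": 0}, {"dx": 0, "dy": 0, "dz": 0.9, "ax": 0, "ay": 0, "az": 0, "gripper": 0}, {"dx": 0, "dy": 0, "dz": 0.8, "ax": 0, "ay": 0, "az": 0, "gripper": 0}, {"dx": 0, "dy": 0, "dz": 0.3, "ax": 0, "ay": 0, "az": 0, "gripper": 0.3}, {"dx": 0, "dy": 0, "dz": 0, "ax": 0, "ay": 0, "az": 0, "gripper": 0.7}, {"dx": 0, "dy": 0, "dz": 0, "ax": 0, "ay": 0, "az": 0, "gripper": 0.7}, {"dx": 0, "dy": 0, "dz": 0, "ax": 0, "ay": 0, "az": 0, "gripper": 0.7}], "squeeze": 25}}

```text
clock: 13.52
eef_pos: [495.0, -202.9, 57.8]
eef_rot: [-3.129, 0.679, 2.737]
wrist_force: [-4.6, 0.4, 5.9]
finger_gap: 60.0
finger_force: 25.0
```

```bash
python3 -c "
from h import *
st();plan((460,-195,200),-23,-80);plan((492,-208,150),-23,-140)"
```

```text
t 13.53 gp [ 488.7 -200.1   66.4] x [-0.715  0.306 -0.628] z [ 0.572 -0.259 -0.778] J [-0.47  0.26  2.18  0.93  0.04 -2.55] gap 60.0 f [-4.6  0.4  5.9]
t 13.53 rows 4 d [-0.204, -0.047, -0.831] a [-0.02, 0.723, -0.009] dp [-33.3   7.2 131.4]
t 13.53 rows 9 d [0.031, -0.018, -0.261] a [-0.006, 0.988, -0.008] dp [-10.8  -1.8  85.1]
```

>>> {"api": "jog_arm", "payload": {"commands": [{"dx": -0.2, "dy": 0, "dz": -0.4, "ax": 0, "ay": 0.1, "az": 0, "gripper": 0.7}, {"dx": -0.2, "dy": 0, "dz": -0.6, "ax": 0, "ay": 0.4, "az": 0, "gripper": 0.7}, {"dx": -0.2, "dy": 0, "dz": -0.8, "ax": 0, "ay": 0.7, "az": 0, "gripper": 0.7}, {"dx": -0.2, "dy": 0, "dz": -0.8, "ax": 0, "ay": 0.7, "az": 0, "gripper": 0.7}, {"dx": -0.2, "dy": 0, "dz": -0.8, "ax": 0, "ay": 0.7, "az": 0, "gripper": 0.7}, {"dx": 0, "dy": 0, "dz": 0, "ax": 0, "ay": 0, "az": 0, "gripper": 0.7}], "squeeze": 45}}

```text
clock: 14.28
eef_pos: [470.4, -185.6, 175.9]
eef_rot: [3.129, 0.277, 2.745]
wrist_force: [0.2, 0.5, -3.2]
finger_gap: 59.5
finger_force: 45.0
```

```bash
python3 -c "
from h import *
st();plan((510,-216,130),-23.2,-141.1,n=9)"
```

```text
t 14.28 gp [ 467.6 -184.6  186.5] x [-0.887  0.372 -0.274] z [ 0.257 -0.094 -0.962] J [-0.46  0.09  1.89  0.04  0.89 -1.66] gap 59.5 f [ 0.2  0.5 -3.2]
t 14.28 rows 9 d [-0.151, -0.036, 0.122] a [0.005, 0.744, 0.01] dp [ 31.7 -27.  -52.8]
```

>>> {"api": "jog_arm", "payload": {"commands": [{"dx": -0.15, "dy": -0.04, "dz": 0.12, "ax": 0, "ay": 0.74, "az": 0.01, "gripper": 0.7}, {"dx": -0.15, "dy": -0.04, "dz": 0.12, "ax": 0, "ay": 0.74, "az": 0.01, "gripper": 0.7}, {"dx": -0.15, "dy": -0.04, "dz": 0.12, "ax": 0, "ay": 0.74, "az": 0.01, "gripper": 0.7}, {"dx": -0.15, "dy": -0.04, "dz": 0.12, "ax": 0, "ay": 0.74, "az": 0.01, "gripper": 0.7}, {"dx": -0.15, "dy": -0.04, "dz": 0.12, "ax": 0, "ay": 0.74, "az": 0.01, "gripper": 0.7}, {"dx": -0.15, "dy": -0.04, "dz": 0.12, "ax": 0, "ay": 0.74, "az": 0.01, "gripper": 0.7}, {"dx": -0.15, "dy": -0.04, "dz": 0.12, "ax": 0, "ay": 0.74, "az": 0.01, "gripper": 0.7}, {"dx": -0.15, "dy": -0.04, "dz": 0.12, "ax": 0, "ay": 0.74, "az": 0.01, "gripper": 0.7}, {"dx": -0.15, "dy": -0.04, "dz": 0.12, "ax": 0, "ay": 0.74, "az": 0.01, "gripper": 0.7}, {"dx": 0, "dy": 0, "dz": 0, "ax": 0, "ay": 0, "az": 0, "gripper": 0.7}]}}

```text
clock: 15.52
eef_pos: [499.8, -212.8, 116.8]
eef_rot: [3.128, -0.893, 2.745]
wrist_force: [1.0, 0.5, -2.8]
finger_gap: 59.6
finger_force: 45.0
```

```bash
python3 -c "
from h import *
st();plan((510,-216,78),-23.2,-141.1)
a=cam('side');b=cam('scene')
A=cv2.resize(a['image'][90:210,230:370,::-1],(700,600))[:, :390+10]
A=cv2.resize(a['image'][100:200,255:355,::-1],(400,400),interpolation=2);B=cv2.resize(b['image'][120:220,150:250,::-1],(400,400),interpolation=2)
cv2.imwrite('pics/c1.png',np.hstack([A,B]))"
```

```text
t 15.53 gp [ 507.7 -216.3  123.7] x [-0.578  0.242  0.779] z [-0.713  0.314 -0.627] J [-0.45  0.93  0.99 -0.04  2.11 -1.63] gap 59.6 f [ 1.   0.5 -2.8]
t 15.53 rows 2 d [-0.462, 0.01, 0.338] a [0.022, -0.004, 0.014] dp [  2.3   0.2 -45.7]
```

View pics/c1.png

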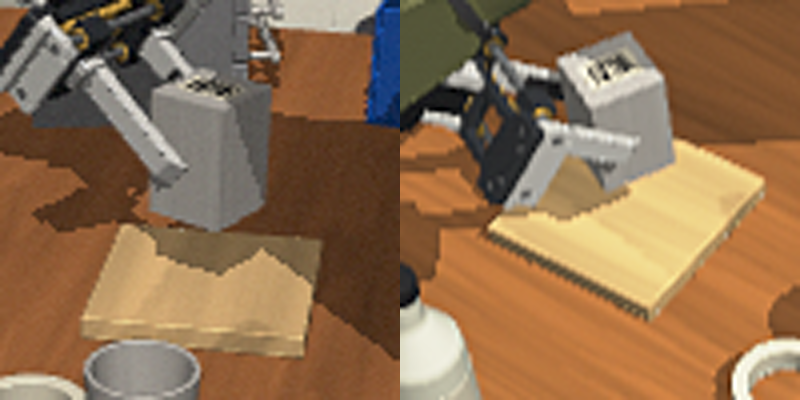

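The pot hangs upright and mouth-down over the board, label up, in both views. Checking its centre from the top-face corners.

```bash
python3 -c "
from h import *
a=cam('side');b=cam('scene')
f=lambda u,ox,oy:(ox+(u[0]+.5)/4-.5,oy+(u[1]+.5)/4-.5)
A=[f(p,255,100) for p in((152,98),(188,68),(270,84),(222,107))]
B=[f(p,150,120) for p in((158,62),(231,32),(265,73),(187,107))]
for z in(166,):
  for c,L in((a,A),(b,B)):
    Q=np.array([onz(c,*p,z) for p in L]);print(Q.round(0)[:,:2].tolist(),Q.mean(0).round(1))
print(tri([ray(a,*np.mean(A,0)),ray(b,*np.mean(B,0))]))
"
```

```text
[[526.0, -184.0], [514.0, -248.0], [452.0, -230.0], [476.0, -179.0]] [ 492. -210.  166.]
[[507.0, -247.0], [451.0, -224.0], [470.0, -174.0], [530.0, -198.0]] [ 489.6 -210.6  166. ]
[ 491.29112229 -209.19781823  166.7380831 ]
```

>>> {"api": "jog_arm", "payload": {"commands": [{"dx": -0.35, "dy": -0.05, "dz": 0.28, "ax": 0, "ay": 0, "az": 0, "gripper": 0.7}, {"dx": -0.35, "dy": 0, "dz": 0.28, "ax": 0, "ay": 0, "az": 0, "gripper": 0.7}, {"dx": -0.25, "dy": 0, "dz": 0.2, "ax": 0, "ay": 0, "az": 0, "gripper": 0.7}, {"dx": -0.08, "dy": 0, "dz": 0.06, "ax": 0, "ay": 0, "az": 0, "gripper": 0.7}, {"dx": -0.04, "dy": 0, "dz": 0.03, "ax": 0, "ay": 0, "az": 0, "gripper": 0.7}, {"dx": 0, "dy": 0, "dz": 0, "ax": 0, "ay": 0, "az": 0, "gripper": 0.7}]}}

```text
clock: 16.48
eef_pos: [500.8, -214.8, 66.6]
eef_rot: [3.129, -0.888, 2.744]
wrist_force: [0.2, -0.5, -1.7]
finger_gap: 59.7
finger_force: 45.0
```

>>> {"api": "jog_arm", "payload": {"commands": [{"dx": -0.05, "dy": 0, "dz": 0.04, "ax": 0, "ay": 0, "az": 0, "gripper": 0.7}, {"dx": 0, "dy": 0, "dz": 0, "ax": 0, "ay": 0, "az": 0, "gripper": 0.7}]}}

```text
clock: 16.73
eef_pos: [500.6, -214.7, 63.8]
eef_rot: [3.129, -0.889, 2.744]
wrist_force: [0.1, 0.1, -1.9]
finger_gap: 59.7
finger_force: 45.0
```

>>> {"api": "jog_arm", "payload": {"commands": [{"dx": -0.05, "dy": 0, "dz": 0.04, "ax": 0, "ay": 0, "az": 0, "gripper": 0.7}, {"dx": 0, "dy": 0, "dz": 0, "ax": 0, "ay": 0, "az": 0, "gripper": 0.7}, {"dx": 0, "dy": 0, "dz": 0, "ax": 0, "ay": 0, "az": 0, "gripper": 0.7}]}}

```text
clock: 17.1
eef_pos: [500.7, -214.7, 61.2]
eef_rot: [3.129, -0.889, 2.744]
wrist_force: [-0.1, 0.1, -1.6]
finger_gap: 59.5
finger_force: 45.0
```

>>> {"api": "jog_arm", "payload": {"commands": [{"dx": -0.03, "dy": 0, "dz": 0.02, "ax": 0, "ay": 0, "az": 0, "gripper": 0.7}, {"dx": 0, "dy": 0, "dz": 0, "ax": 0, "ay": 0, "az": 0, "gripper": 0.7}]}}

```text
clock: 17.35
eef_pos: [500.7, -214.8, 59.7]
eef_rot: [3.129, -0.889, 2.744]
wrist_force: [-0.3, -0.0, -2.4]
finger_gap: 59.9
finger_force: 45.0
```

>>> {"api": "jog_arm", "payload": {"commands": [{"dx": -0.03, "dy": 0, "dz": 0.02, "ax": 0, "ay": 0, "az": 0, "gripper": 0.7}, {"dx": 0, "dy": 0, "dz": 0, "ax": 0, "ay": 0, "az": 0, "gripper": 0.7}]}}

```text
clock: 17.6
eef_pos: [501.0, -214.8, 58.5]
eef_rot: [3.129, -0.889, 2.744]
wrist_force: [-0.1, -0.7, 0.4]
finger_gap: 59.7
finger_force: 45.0
```

>>> {"api": "jog_arm", "payload": {"commands": [{"dx": -0.03, "dy": 0, "dz": 0.02, "ax": 0, "ay": 0, "az": 0, "gripper": 0.7}, {"dx": 0, "dy": 0, "dz": 0, "ax": 0, "ay": 0, "az": 0, "gripper": 0.7}]}}

```text
clock: 17.85
eef_pos: [501.1, -214.9, 58.3]
eef_rot: [3.129, -0.889, 2.743]
wrist_force: [-0.4, 1.3, 10.3]
finger_gap: 59.5
finger_force: 45.0
```

>>> {"api": "jog_arm", "payload": {"commands": [{"dx": 0, "dy": 0, "dz": 0, "ax": 0, "ay": 0, "az": 0, "gripper": 0.3}, {"dx": 0, "dy": 0, "dz": 0, "ax": 0, "ay": 0, "az": 0, "gripper": 0}, {"dx": 0, "dy": 0, "dz": 0, "ax": 0, "ay": 0, "az": 0, "gripper": 0}, {"dx": 0.1, "dy": 0, "dz": -0.3, "ax": 0, "ay": 0, "az": 0, "gripper": 0}, {"dx": 0.4, "dy": 0, "dz": -0.7, "ax": 0, "ay": 0, "az": 0, "gripper": 0}, {"dx": 0.7, "dy": 0, "dz": -0.7, "ax": 0, "ay": 0, "az": 0, "gripper": 0}, {"dx": 0.8, "dy": 0, "dz": -0.6, "ax": 0, "ay": 0, "az": 0, "gripper": 0}, {"dx": 0.8, "dy": 0, "dz": -0.6, "ax": 0, "ay": 0, "az": 0, "gripper": 0}, {"dx": 0.8, "dy": 0, "dz": -0.6, "ax": 0, "ay": 0, "az": 0, "gripper": 0}]}}

```text
clock: 18.98
eef_pos: [516.9, -223.5, 259.1]
eef_rot: [3.129, -0.888, 2.744]
wrist_force: [-0.3, 0.4, 0.8]
finger_gap: 93.9
finger_force: 0.0
```

```bash
python3 -c "
from h import *
st()"
```

```text
t 18.98 gp [ 524.7 -226.9  266.1] x [-0.582  0.244  0.776] z [-0.71   0.312 -0.631] J [-0.46  0.86  0.78 -0.05  2.39 -1.64] gap 93.9 f [-0.3  0.4  0.8]
```

```bash
python3 -c "
from h import *
plan((492,232,78),-7,-90,back=110,n=13)"
```

```text
t 18.98 rows 13 d [0.176, 0.824, 0.3] a [0.059, -0.388, -0.116] dp [-24.9 455.5 -82.1]
```

>>> {"api": "jog_arm", "payload": {"commands": [{"dx": 0.18, "dy": 0.82, "dz": 0.2, "ax": 0.06, "ay": -0.39, "az": -0.12, "gripper": 0}, {"dx": 0.18, "dy": 0.82, "dz": 0.2, "ax": 0.06, "ay": -0.39, "az": -0.12, "gripper": 0}, {"dx": 0.18, "dy": 0.82, "dz": 0.2, "ax": 0.06, "ay": -0.39, "az": -0.12, "gripper": 0}, {"dx": 0.18, "dy": 0.82, "dz": 0.2, "ax": 0.06, "ay": -0.39, "az": -0.12, "gripper": 0}, {"dx": 0.18, "dy": 0.82, "dz": 0.3, "ax": 0.06, "ay": -0.39, "az": -0.12, "gripper": 0}, {"dx": 0.18, "dy": 0.82, "dz": 0.3, "ax": 0.06, "ay": -0.39, "az": -0.12, "gripper": 0}, {"dx": 0.18, "dy": 0.82, "dz": 0.3, "ax": 0.06, "ay": -0.39, "az": -0.12, "gripper": 0}, {"dx": 0.18, "dy": 0.82, "dz": 0.3, "ax": 0.06, "ay": -0.39, "az": -0.12, "gripper": 0}, {"dx": 0.18, "dy": 0.82, "dz": 0.3, "ax": 0.06, "ay": -0.39, "az": -0.12, "gripper": 0}, {"dx": 0.18, "dy": 0.82, "dz": 0.3, "ax": 0.06, "ay": -0.39, "az": -0.12, "gripper": 0}]}}

```text
clock: 20.23
eef_pos: [509.2, 125.1, 219.2]
eef_rot: [3.114, -0.198, 2.969]
wrist_force: [1.1, 1.8, -0.4]
finger_gap: 94.2
finger_force: 0.0
```

```bash
python3 -c "
from h import *
st();plan((492,232,78),-7,-90,back=110)"
```

```text
t 20.23 gp [511.3 124.4 229.9] x [-0.966  0.168  0.196] z [-0.189  0.061 -0.98 ] J [ 0.13  0.34  1.46  0.09  1.52 -1.28] gap 94.2 f [ 1.1  1.8 -0.4]
t 20.23 rows 3 d [0.232, 0.85, 0.402] a [0.063, -0.376, -0.101] dp [-17.2 106.9 -42.2]
```

>>> {"api": "jog_arm", "payload": {"commands": [{"dx": 0.23, "dy": 0.85, "dz": 0.4, "ax": 0.06, "ay": -0.38, "az": -0.1, "gripper": 0}, {"dx": 0.23, "dy": 0.85, "dz": 0.4, "ax": 0.06, "ay": -0.38, "az": -0.1, "gripper": 0}, {"dx": 0.23, "dy": 0.85, "dz": 0.4, "ax": 0.06, "ay": -0.38, "az": -0.1, "gripper": 0}, {"dx": 0, "dy": 0, "dz": 0, "ax": 0, "ay": 0, "az": 0, "gripper": 0}]}}

```text
clock: 20.72
eef_pos: [491.1, 232.7, 176.5]
eef_rot: [3.141, -0.002, 3.021]
wrist_force: [0.2, -0.1, -0.3]
finger_gap: 94.0
finger_force: 0.0
```

```bash
python3 -c "
from h import *
st()
c=cam('wrist');cv2.imwrite('pics/w3.png',c['image'][:,:,::-1])
import pickle;pickle.dump(c,open('w3.pkl','wb'))"
```

```text
t 20.73 gp [491.1 232.7 187.5] x [-0.993  0.12   0.002] z [-0.001  0.001 -1.   ] J [ 0.37  0.32  1.59  0.    1.24 -1.08] gap 94.0 f [ 0.2 -0.1 -0.3]
```

View pics/w3.png

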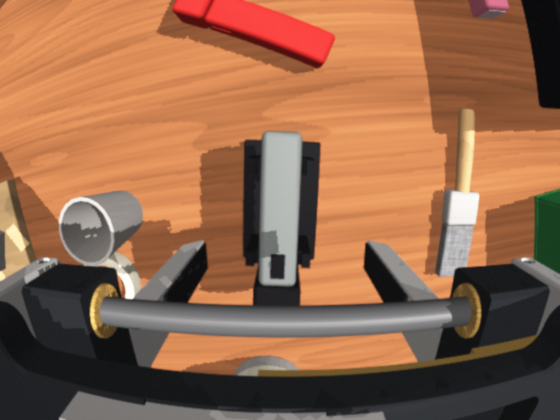

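The scanner lies between the fingers, handle at u 262–300, v 132–283, with the head below it at v 283+. I'll extract the handle's top face numerically.

```bash
python3 -c "
from h import *
import pickle;c=pickle.load(open('w3.pkl','rb'))
im=c['image'].astype(int);sat=im.max(2)-im.min(2);br=im.mean(2)
for v in (125,129,131,133,135,137,139,142,150,170,200,230,250,278,281,284,287,290):
  r=np.where((sat[v,240:320]<30)&(br[v,240:320]>95))[0]+240
  if len(r): print(v,r.min(),r.max(),br[v,280].round(),onz(c,r.min()-.5,v,96)[:2].round(1),onz(c,r.max()+.5,v,96)[:2].round(1))
"
```

```text
133 264 297 161.0 [418.5 225.8] [421.7 251.7]
135 263 300 180.0 [420.  224.9] [423.5 253.8]
137 263 300 185.0 [421.5 224.7] [425.  253.6]
139 262 301 188.0 [422.9 223.7] [426.7 254.2]
142 263 301 187.0 [425.3 224.2] [429.  253.9]
150 263 301 185.0 [431.5 223.4] [435.1 253.2]
170 262 300 185.0 [446.8 220.6] [450.5 250.6]
200 261 299 184.0 [470.2 216.7] [473.9 247.2]
230 261 297 182.0 [494.5 213.4] [498.  242.9]
250 261 296 180.0 [511.3 211. ] [514.8 240.2]
278 260 295 71.0 [536.1 206.5] [539.7 236.7]
281 260 295 175.0 [538.9 206.1] [542.5 236.4]
284 263 293 142.0 [542.  208.2] [545.  234.4]
```

```bash
python3 -c "
from h import *
plan((490,229.7,100),-8.6,-90);plan((490,229.7,79),-8.6,-90)"
```

```text
t 20.77 rows 3 d [0.013, -0.018, 0.734] a [0.002, -0.003, 0.054] dp [ -1.9  -1.8 -88.1]
t 20.77 rows 3 d [0.013, -0.018, 0.909] a [0.002, -0.003, 0.054] dp [  -1.9   -1.8 -109.1]
```

>>> {"api": "jog_arm", "payload": {"commands": [{"dx": 0.01, "dy": -0.02, "dz": 0.7, "ax": 0, "ay": 0, "az": 0.08, "gripper": 0}, {"dx": 0.01, "dy": -0.02, "dz": 0.7, "ax": 0, "ay": 0, "az": 0.08, "gripper": 0}, {"dx": 0.01, "dy": -0.02, "dz": 0.7, "ax": 0, "ay": 0, "az": 0, "gripper": 0}, {"dx": 0, "dy": 0, "dz": 0.4, "ax": 0, "ay": 0, "az": 0, "gripper": 0}, {"dx": 0, "dy": 0, "dz": 0.2, "ax": 0, "ay": 0, "az": 0, "gripper": 0}, {"dx": 0, "dy": 0, "dz": 0, "ax": 0, "ay": 0, "az": 0, "gripper": 0}]}}

```text
clock: 21.52
eef_pos: [490.8, 228.5, 68.7]
eef_rot: [3.141, -0.001, 2.99]
wrist_force: [1.2, -0.4, 0.5]
finger_gap: 94.1
finger_force: 0.0
```

```bash
python3 -c "
from h import *
st();plan((490,229.7,79),-8.6,-90)"
```

```text
t 21.52 gp [490.8 228.5  79.7] x [-0.988  0.151  0.001] z [-0.001  0.001 -1.   ] J [ 0.37  0.45  1.69  0.    1.01 -1.05] gap 94.1 f [ 1.2 -0.4  0.5]
t 21.52 rows 1 d [0.024, 0.026, 0.017] a [0.006, -0.008, -0.011] dp [-0.8  1.2 -0.7]
```

>>> {"api": "jog_arm", "payload": {"commands": [{"dx": 0.02, "dy": 0.03, "dz": 0, "ax": 0, "ay": 0, "az": 0, "gripper": 0.5}, {"dx": 0, "dy": 0, "dz": 0, "ax": 0, "ay": 0, "az": 0, "gripper": 0.6}, {"dx": 0, "dy": 0, "dz": 0, "ax": 0, "ay": 0, "az": 0, "gripper": 0.8}, {"dx": 0, "dy": 0, "dz": 0, "ax": 0, "ay": 0, "az": 0, "gripper": 0.9}, {"dx": 0, "dy": 0, "dz": 0, "ax": 0, "ay": 0, "az": 0, "gripper": 0.9}, {"dx": 0, "dy": 0, "dz": 0, "ax": 0, "ay": 0, "az": 0, "gripper": 0.9}], "squeeze": 35}}

```text
clock: 22.28
eef_pos: [489.8, 230.0, 68.4]
eef_rot: [3.141, -0.001, 2.99]
wrist_force: [0.2, 0.5, -0.1]
finger_gap: 37.3
finger_force: 0.0
```

```bash
python3 -c "
from h import *
st()"
```

```text
t 22.27 gp [489.8 230.   79.4] x [-0.989  0.151  0.001] z [-0.001  0.001 -1.   ] J [ 0.37  0.45  1.69  0.    1.01 -1.05] gap 37.3 f [ 0.2  0.5 -0.1]
```

>>> {"api": "jog_arm", "payload": {"commands": [{"dx": 0, "dy": 0, "dz": 0, "ax": 0, "ay": 0, "az": 0, "gripper": 0.9}, {"dx": 0, "dy": 0, "dz": 0, "ax": 0, "ay": 0, "az": 0, "gripper": 0.9}, {"dx": 0, "dy": 0, "dz": 0, "ax": 0, "ay": 0, "az": 0, "gripper": 0.9}], "squeeze": 35}}

```text
clock: 22.65
eef_pos: [489.8, 229.9, 68.4]
eef_rot: [3.141, -0.001, 2.99]
wrist_force: [-1.1, -1.1, 1.4]
finger_gap: 31.9
finger_force: 35.0
```

>>> {"api": "jog_arm", "payload": {"commands": [{"dx": 0, "dy": 0, "dz": -0.2, "ax": 0, "ay": 0, "az": 0, "gripper": 0.9}, {"dx": 0, "dy": 0, "dz": -0.4, "ax": 0, "ay": 0, "az": 0, "gripper": 0.9}]}}

```text
clock: 22.9
eef_pos: [489.6, 229.9, 92.9]
eef_rot: [3.141, -0.002, 2.99]
wrist_force: [0.2, -0.3, -1.5]
finger_gap: 31.8
finger_force: 35.0
```

```bash
python3 -c "
from h import *
st()"
```

```text
t 22.9 gp [489.6 229.9 103.9] x [-0.989  0.151  0.002] z [-0.002  0.001 -1.   ] J [ 0.37  0.41  1.67  0.    1.06 -1.05] gap 31.8 f [ 0.2 -0.3 -1.5]
```

```bash
python3 -c "
from h import *
rs=[]
for n in('scene','side'):
  c=cam(n);im=c['image'].astype(int);u0,v0=proj(c,(491,-209,108)).round().astype(int)
  g=im.mean(2);sat=im.max(2)-im.min(2)
  y0,x0=v0-28,u0-28;G=im[y0:y0+56,x0:x0+56].mean(2);S=sat[y0:y0+56,x0:x0+56]
  m=((S<28)&((G>205)|(G<70))).astype(np.uint8)
  yy,xx=np.nonzero(m)
  k,l,stt,ce=cv2.connectedComponentsWithStats(cv2.morphologyEx(m,cv2.MORPH_CLOSE,np.ones((3,3))))
  for i in range(1,k):
    if stt[i,4]>15:print(n,(u0,v0),stt[i],ce[i]+[x0,y0],onz(c,*(ce[i]+[x0,y0]),108).round(1))
  cv2.imwrite(f'pics/l_{n}.png',cv2.resize(im[y0:y0+56,x0:x0+56,::-1].astype(np.uint8),(400,400),interpolation=cv2.INTER_CUBIC))
cv2.imwrite('pics/l.png',np.hstack([cv2.imread('pics/l_scene.png'),cv2.imread('pics/l_side.png')]))
plan((422,-180,261.4),-23,-90)
"
```

```text
scene (np.int64(205), np.int64(151)) [ 15  20  24  17 183] [203.52459016 151.27322404] [ 494.3 -210.5  108. ]
side (np.int64(306), np.int64(141)) [  0   0  30  19 290] [287.7        118.82758621] [ 586.7 -374.7  108. ]
side (np.int64(306), np.int64(141)) [  0  29  17  27 209] [284.58851675 160.1291866 ] [520.8 -76.4 108. ]
t 23.0 rows 12 d [-0.087, -0.864, -0.326] a [0.001, 0.001, 0.119] dp [ -68.8 -410.4  155.7]
```

View pics/l.png

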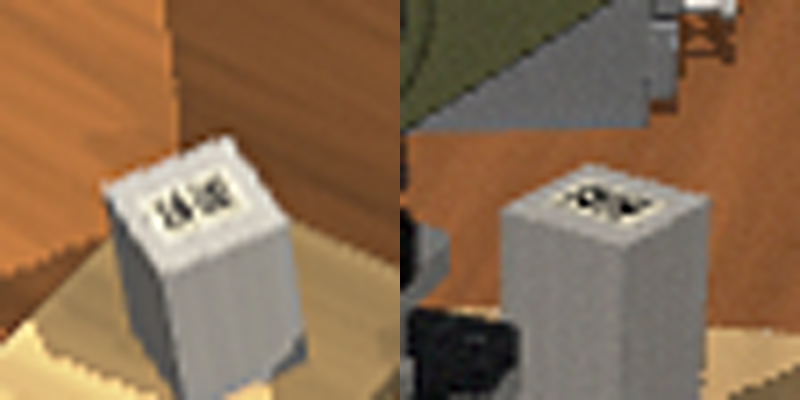

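Both crops show the pot standing mouth-down on the board with the label on top, at scene (203.9,150.8) and side (307.6,140.9).

```bash
python3 -c "
from h import *
a=cam('scene');b=cam('side')
print(onz(a,203.9,150.8,108),onz(b,307.6,140.9,108),tri([ray(a,203.9,150.8),ray(b,307.6,140.9)]))
L=np.array([492.,-209]);d=np.array([np.cos(np.radians(-23)),np.sin(np.radians(-23))]);print(L-75.1*d)
"
```

```text
[ 492.10659239 -210.90392432  108.        ] [ 487.99922872 -213.747857    108.        ] [ 489.17722312 -213.7072178   106.44647916]
[ 422.87008551 -179.65609225]
```

>>> {"api": "jog_arm", "payload": {"commands": [{"dx": 0, "dy": 0, "dz": -0.7, "ax": 0, "ay": 0, "az": 0, "gripper": 0.9}, {"dx": 0, "dy": 0, "dz": -0.9, "ax": 0, "ay": 0, "az": 0, "gripper": 0.9}, {"dx": 0, "dy": -0.3, "dz": -0.9, "ax": 0, "ay": 0, "az": 0.1, "gripper": 0.9}, {"dx": -0.1, "dy": -0.7, "dz": -0.6, "ax": 0, "ay": 0, "az": 0.1, "gripper": 0.9}, {"dx": -0.1, "dy": -0.8, "dz": -0.4, "ax": 0, "ay": 0, "az": 0.1, "gripper": 0.9}, {"dx": -0.1, "dy": -0.8, "dz": -0.4, "ax": 0, "ay": 0, "az": 0.1, "gripper": 0.9}, {"dx": -0.1, "dy": -0.8, "dz": 0, "ax": 0, "ay": 0, "az": 0.1, "gripper": 0.9}, {"dx": -0.1, "dy": -0.8, "dz": 0, "ax": 0, "ay": 0, "az": 0.1, "gripper": 0.9}, {"dx": -0.1, "dy": -0.8, "dz": 0, "ax": 0, "ay": 0, "az": 0.1, "gripper": 0.9}, {"dx": -0.1, "dy": -0.8, "dz": 0, "ax": 0, "ay": 0, "az": 0.1, "gripper": 0.9}]}}

```text
clock: 24.35
eef_pos: [466.7, -3.7, 247.9]
eef_rot: [3.141, -0.002, 2.85]
wrist_force: [0.1, -0.6, -1.3]
finger_gap: 31.7
finger_force: 35.0
```

```bash
python3 -c "
from h import *
st();plan((421.9,-182.7,261.4),-23,-90,n=6)"
```

```text
t 24.35 gp [466.7  -3.7 258.9] x [-0.958  0.288  0.002] z [-0.002  0.001 -1.   ] J [-0.09  0.09  1.69  0.    1.36 -1.37] gap 31.7 f [ 0.1 -0.6 -1.3]
t 24.35 rows 6 d [-0.071, -0.766, -0.011] a [0.001, -0.002, 0.105] dp [ -44.8 -179.     2.5]
```

>>> {"api": "jog_arm", "payload": {"commands": [{"dx": -0.07, "dy": -0.77, "dz": 0, "ax": 0, "ay": 0, "az": 0.1, "gripper": 0.9}, {"dx": -0.07, "dy": -0.77, "dz": 0, "ax": 0, "ay": 0, "az": 0.1, "gripper": 0.9}, {"dx": -0.07, "dy": -0.77, "dz": 0, "ax": 0, "ay": 0, "az": 0.1, "gripper": 0.9}, {"dx": -0.07, "dy": -0.77, "dz": 0, "ax": 0, "ay": 0, "az": 0.1, "gripper": 0.9}, {"dx": -0.07, "dy": -0.6, "dz": 0, "ax": 0, "ay": 0, "az": 0.1, "gripper": 0.9}, {"dx": 0, "dy": 0, "dz": 0, "ax": 0, "ay": 0, "az": 0, "gripper": 0.9}, {"dx": 0, "dy": 0, "dz": 0, "ax": 0, "ay": 0, "az": 0, "gripper": 0.9}]}}

```text
clock: 25.22
eef_pos: [433.4, -146.1, 247.8]
eef_rot: [3.141, -0.002, 2.763]
wrist_force: [0.4, 0.2, -0.9]
finger_gap: 32.1
finger_force: 35.0
```

```bash
python3 -c "
from h import *
st();plan((421.9,-182.7,261.4),-23,-90)"
```

```text
t 25.23 gp [ 433.4 -146.1  258.8] x [-0.929  0.369  0.002] z [-0.002  0.001 -1.   ] J [-0.41  0.06  1.72  0.    1.36 -1.6 ] gap 32.1 f [ 0.4  0.2 -0.9]
t 25.23 rows 1 d [-0.07, -0.956, -0.065] a [0.004, -0.011, 0.133] dp [-11.5 -36.6   2.6]
```

>>> {"api": "jog_arm", "payload": {"commands": [{"dx": -0.04, "dy": -0.5, "dz": -0.03, "ax": 0, "ay": -0.01, "az": 0.07, "gripper": 0.9}, {"dx": -0.03, "dy": -0.46, "dz": -0.03, "ax": 0, "ay": 0, "az": 0.06, "gripper": 0.9}, {"dx": 0, "dy": 0, "dz": 0, "ax": 0, "ay": 0, "az": 0, "gripper": 0.9}, {"dx": 0, "dy": 0, "dz": 0, "ax": 0, "ay": 0, "az": 0, "gripper": 0.9}]}}

```text
clock: 25.72
eef_pos: [421.8, -182.4, 250.3]
eef_rot: [3.141, 0.0, 2.741]
wrist_force: [0.3, -0.1, -1.7]
finger_gap: 31.7
finger_force: 35.0
```

```bash
python3 -c "
from h import *
st();plan((421.9,-182.7,261.4),-23,-90)
import cv2
# scanner tilt/pose check: grey handle top & black head in scene and side
for n in('scene','side'):
  c=cam(n);im=c['image'].astype(int);sat=im.max(2)-im.min(2);b=im.mean(2)
  d=np.array([.9205,-.3907,0]);y=np.array([.3907,.9205,0]);g=np.array([421.9,-182.7,261.4])
  P={k:proj(c,g+d*(a-8)+y*w+np.array([0,0,z-19.4])) for k,(a,w,z) in dict(headtopF1=(101,21,36),headtopF2=(101,-21,36),headbotF1=(101,21,-34),headbotF2=(101,-21,-34),b1=(65,21,-34),b2=(65,-21,-34)).items()}
  A=np.array(list(P.values())).round().astype(int)
  x0,y0=A.min(0)-12;x1,y1=A.max(0)+12
  m=(b[y0:y1,x0:x1]<50).astype(np.uint8);k,l,s,ce=cv2.connectedComponentsWithStats(m)
  i=1+np.argmax(s[1:,4]);print(n,A.tolist(),'dark bbox',s[i][:2]+[x0,y0],s[i][:2]+s[i][2:4]-1+[x0,y0],s[i][4])
"
```

```text
t 25.73 gp [ 421.8 -182.5  261.3] x [-0.921  0.39  -0.   ] z [ 0.     0.001 -1.   ] J [-0.49  0.07  1.71  0.    1.37 -1.66] gap 31.7 f [ 0.3 -0.1 -1.7]
t 25.73 rows 1 d [-0.004, -0.005, -0.002] a [0.005, 0.0, 0.007] dp [ 0.1 -0.3  0.1]
scene [[194, 114], [188, 106], [197, 133], [191, 124], [209, 128], [202, 120]] dark bbox [189 104] [207 131] 357
side [[298, 82], [307, 78], [298, 108], [307, 104], [309, 110], [317, 106]] dark bbox [300  79] [324 109] 488
```

The head appears where predicted (within 1–2 px in both views). I'll make a small nudge, then hold still.

>>> {"api": "jog_arm", "payload": {"commands": [{"dx": -0.04, "dy": 0, "dz": 0, "ax": 0, "ay": 0, "az": 0, "gripper": 0.9}, {"dx": 0, "dy": 0, "dz": 0, "ax": 0, "ay": 0, "az": 0, "gripper": 0.9}, {"dx": 0, "dy": 0, "dz": 0, "ax": 0, "ay": 0, "az": 0, "gripper": 0.9}, {"dx": 0, "dy": 0, "dz": 0, "ax": 0, "ay": 0, "az": 0, "gripper": 0.9}, {"dx": 0, "dy": 0, "dz": 0, "ax": 0, "ay": 0, "az": 0, "gripper": 0.9}, {"dx": 0, "dy": 0, "dz": 0, "ax": 0, "ay": 0, "az": 0, "gripper": 0.9}, {"dx": 0, "dy": 0, "dz": 0, "ax": 0, "ay": 0, "az": 0, "gripper": 0.9}, {"dx": 0, "dy": 0, "dz": 0, "ax": 0, "ay": 0, "az": 0, "gripper": 0.9}, {"dx": 0, "dy": 0, "dz": 0, "ax": 0, "ay": 0, "az": 0, "gripper": 0.9}, {"dx": 0, "dy": 0, "dz": 0, "ax": 0, "ay": 0, "az": 0, "gripper": 0.9}]}}

```text
clock: 27.08
eef_pos: [423.1, -183.9, 250.4]
eef_rot: [3.141, 0.0, 2.74]
wrist_force: [0.5, 0.1, -1.9]
finger_gap: 31.9
finger_force: 35.0
```

>>> {"api": "jog_arm", "payload": {"commands": [{"dx": 0, "dy": 0, "dz": 0, "ax": 0, "ay": 0, "az": 0, "gripper": 0.9}, {"dx": 0, "dy": 0, "dz": 0, "ax": 0, "ay": 0, "az": 0, "gripper": 0.9}, {"dx": 0, "dy": 0, "dz": 0, "ax": 0, "ay": 0, "az": 0, "gripper": 0.9}, {"dx": 0, "dy": 0, "dz": 0, "ax": 0, "ay": 0, "az": 0, "gripper": 0.9}, {"dx": 0, "dy": 0, "dz": 0, "ax": 0, "ay": 0, "az": 0, "gripper": 0.9}, {"dx": 0, "dy": 0, "dz": 0, "ax": 0, "ay": 0, "az": 0, "gripper": 0.9}, {"dx": 0, "dy": 0, "dz": 0, "ax": 0, "ay": 0, "az": 0, "gripper": 0.9}]}}

```text
clock: 27.95
eef_pos: [423.1, -183.9, 250.4]
eef_rot: [3.141, 0.0, 2.74]
wrist_force: [-0.4, 0.7, -1.4]
finger_gap: 31.6
finger_force: 35.0
```

```bash
python3 -c "
from h import *
st();plan((489.8,230,200),-8.68,-90,n=13)"
```

```text
t 27.95 gp [ 423.1 -183.9  261.4] x [-0.921  0.391 -0.   ] z [ 0.     0.001 -1.   ] J [-0.49  0.07  1.71  0.    1.37 -1.66] gap 31.6 f [-0.4  0.7 -1.4]
t 27.95 rows 13 d [0.102, 0.802, 0.118] a [0.0, 0.0, -0.11] dp [ 66.7 413.9 -61.4]
```

>>> {"api": "jog_arm", "payload": {"commands": [{"dx": 0.1, "dy": 0.5, "dz": 0, "ax": 0, "ay": 0, "az": -0.11, "gripper": 0.9}, {"dx": 0.1, "dy": 0.8, "dz": 0, "ax": 0, "ay": 0, "az": -0.11, "gripper": 0.9}, {"dx": 0.1, "dy": 0.8, "dz": 0, "ax": 0, "ay": 0, "az": -0.11, "gripper": 0.9}, {"dx": 0.1, "dy": 0.8, "dz": 0, "ax": 0, "ay": 0, "az": -0.11, "gripper": 0.9}, {"dx": 0.1, "dy": 0.8, "dz": 0, "ax": 0, "ay": 0, "az": -0.11, "gripper": 0.9}, {"dx": 0.1, "dy": 0.8, "dz": 0, "ax": 0, "ay": 0, "az": -0.11, "gripper": 0.9}, {"dx": 0.1, "dy": 0.8, "dz": 0, "ax": 0, "ay": 0, "az": -0.11, "gripper": 0.9}, {"dx": 0.1, "dy": 0.8, "dz": 0, "ax": 0, "ay": 0, "az": -0.11, "gripper": 0.9}, {"dx": 0.1, "dy": 0.8, "dz": 0.1, "ax": 0, "ay": 0, "az": -0.11, "gripper": 0.9}, {"dx": 0.1, "dy": 0.8, "dz": 0.2, "ax": 0, "ay": 0, "az": -0.11, "gripper": 0.9}]}}

```text
clock: 29.2
eef_pos: [479.5, 122.3, 238.6]
eef_rot: [3.141, 0.001, 2.933]
wrist_force: [0.0, -0.3, -2.0]
finger_gap: 31.6
finger_force: 35.0
```

```bash
python3 -c "
from h import *
st();plan((489.8,230,180),-8.68,-90,n=5)"
```

```text
t 29.2 gp [479.5 122.3 249.6] x [-0.978  0.207 -0.001] z [ 0.001  0.001 -1.   ] J [ 0.18  0.16  1.64  0.    1.35 -1.19] gap 31.6 f [ 0.  -0.3 -2. ]
t 29.2 rows 5 d [0.049, 0.538, 0.348] a [0.001, 0.001, -0.065] dp [ 10.3 107.7 -69.6]
```

>>> {"api": "jog_arm", "payload": {"commands": [{"dx": 0.05, "dy": 0.54, "dz": 0.35, "ax": 0, "ay": 0, "az": -0.06, "gripper": 0.9}, {"dx": 0.05, "dy": 0.54, "dz": 0.35, "ax": 0, "ay": 0, "az": -0.06, "gripper": 0.9}, {"dx": 0.05, "dy": 0.54, "dz": 0.35, "ax": 0, "ay": 0, "az": -0.07, "gripper": 0.9}, {"dx": 0.05, "dy": 0.54, "dz": 0.35, "ax": 0, "ay": 0, "az": -0.07, "gripper": 0.9}, {"dx": 0.05, "dy": 0.54, "dz": 0.35, "ax": 0, "ay": 0, "az": -0.06, "gripper": 0.9}, {"dx": 0, "dy": 0, "dz": 0, "ax": 0, "ay": 0, "az": 0, "gripper": 0.9}]}}

```text
clock: 29.95
eef_pos: [489.1, 230.2, 167.4]
eef_rot: [-3.141, -0.001, 2.99]
wrist_force: [0.8, -0.0, -1.8]
finger_gap: 32.3
finger_force: 35.0
```

```bash
python3 -c "
from h import *
st();plan((489.8,230,100),-8.68,-90,n=4)"
```

```text
t 29.95 gp [489.1 230.2 178.4] x [-0.989  0.151  0.001] z [-0.002 -0.    -1.   ] J [ 0.37  0.32  1.6   0.    1.22 -1.05] gap 32.3 f [ 0.8 -0.  -1.8]
t 29.95 rows 4 d [-0.005, -0.0, 0.49] a [-0.001, -0.002, -0.0] dp [  0.7  -0.2 -78.4]
```

>>> {"api": "jog_arm", "payload": {"commands": [{"dx": -0.01, "dy": 0, "dz": 0.6, "ax": 0, "ay": 0, "az": 0, "gripper": 0.9}, {"dx": -0.01, "dy": 0, "dz": 0.6, "ax": 0, "ay": 0, "az": 0, "gripper": 0.9}, {"dx": 0, "dy": 0, "dz": 0.6, "ax": 0, "ay": 0, "az": 0, "gripper": 0.9}, {"dx": 0, "dy": 0, "dz": 0.3, "ax": 0, "ay": 0, "az": 0, "gripper": 0.9}, {"dx": 0, "dy": 0, "dz": 0.2, "ax": 0, "ay": 0, "az": 0, "gripper": 0.9}, {"dx": 0, "dy": 0, "dz": 0, "ax": 0, "ay": 0, "az": 0, "gripper": 0.9}]}}

```text
clock: 30.7
eef_pos: [490.6, 229.1, 76.8]
eef_rot: [3.141, 0.0, 2.988]
wrist_force: [-0.3, 0.1, -1.5]
finger_gap: 31.8
finger_force: 35.0
```

```bash
python3 -c "
from h import *
st();plan((489.8,230,79.4),-8.68,-90,n=3)"
```

```text
t 30.7 gp [490.6 229.1  87.8] x [-0.988  0.153 -0.   ] z [ 0.     0.001 -1.   ] J [ 0.37  0.43  1.68  0.    1.03 -1.05] gap 31.8 f [-0.3  0.1 -1.5]
t 30.7 rows 3 d [0.008, 0.007, 0.07] a [0.001, 0.001, -0.004] dp [-0.8  0.9 -8.4]
```

>>> {"api": "jog_arm", "payload": {"commands": [{"dx": 0.01, "dy": 0.01, "dz": 0.07, "ax": 0, "ay": 0, "az": 0, "gripper": 0.9}, {"dx": 0.01, "dy": 0.01, "dz": 0.07, "ax": 0, "ay": 0, "az": 0, "gripper": 0.9}, {"dx": 0, "dy": 0, "dz": 0.05, "ax": 0, "ay": 0, "az": 0, "gripper": 0.9}, {"dx": 0, "dy": 0, "dz": 0, "ax": 0, "ay": 0, "az": 0, "gripper": 0.9}]}}

```text
clock: 31.2
eef_pos: [489.7, 230.1, 68.9]
eef_rot: [3.141, 0.0, 2.988]
wrist_force: [-0.0, 0.4, -2.8]
finger_gap: 32.0
finger_force: 35.0
```

>>> {"api": "jog_arm", "payload": {"commands": [{"dx": 0, "dy": 0, "dz": 0.02, "ax": 0, "ay": 0, "az": 0, "gripper": 0.9}, {"dx": 0, "dy": 0, "dz": 0, "ax": 0, "ay": 0, "az": 0, "gripper": 0.9}]}}

```text
clock: 31.45
eef_pos: [489.9, 230.1, 68.4]
eef_rot: [3.141, 0.001, 2.988]
wrist_force: [-0.8, -0.3, 1.3]
finger_gap: 31.9
finger_force: 35.0
```

Seated at the original pose, in contact. Opening and retreating.

>>> {"api": "jog_arm", "payload": {"commands": [{"dx": 0, "dy": 0, "dz": 0, "ax": 0, "ay": 0, "az": 0, "gripper": 0.6}, {"dx": 0, "dy": 0, "dz": 0, "ax": 0, "ay": 0, "az": 0, "gripper": 0.2}, {"dx": 0, "dy": 0, "dz": 0, "ax": 0, "ay": 0, "az": 0, "gripper": 0}, {"dx": 0, "dy": 0, "dz": 0, "ax": 0, "ay": 0, "az": 0, "gripper": 0}, {"dx": 0, "dy": 0, "dz": -0.4, "ax": 0, "ay": 0, "az": 0, "gripper": 0}, {"dx": 0, "dy": 0, "dz": -0.8, "ax": 0, "ay": 0, "az": 0, "gripper": 0}, {"dx": 0, "dy": 0, "dz": -0.9, "ax": 0, "ay": 0, "az": 0, "gripper": 0}, {"dx": 0, "dy": 0, "dz": -0.9, "ax": 0, "ay": 0, "az": 0, "gripper": 0}, {"dx": 0, "dy": 0, "dz": 0, "ax": 0, "ay": 0, "az": 0, "gripper": 0}]}}

```text
clock: 32.58
eef_pos: [490.8, 230.4, 192.0]
eef_rot: [3.138, 0.005, 2.988]
wrist_force: [0.6, -0.4, 0.2]
finger_gap: 94.3
finger_force: 0.0
```

```bash
python3 -c "
from h import *
st()
import pickle
c=cam('wrist');im=c['image'].astype(int);sat=im.max(2)-im.min(2);br=im.mean(2)
for v in (150,250,281):
  r=np.where((sat[v,240:320]<30)&(br[v,240:320]>95))[0]+240
  if len(r): print(v,onz(c,r.min()-.5,v,96)[:2].round(1),onz(c,r.max()+.5,v,96)[:2].round(1))
for n in('side','scene'):
  a=cv2.imread(f'pics/{n}0.png').astype(int);b=cam(n)['image'][:,:,::-1].astype(int)
  m=(np.abs(a-b).max(2)>50).astype(np.uint8);k,l,s,ce=cv2.connectedComponentsWithStats(m)
  print(n,[x[:5].tolist() for x in s[1:] if x[4]>25])
a=cam('side');print([(k,proj(a,p).round().tolist()) for k,p in dict(scan=(482,231,78),cup=(480,40,40),tape=(562,4,12)).items()])
"
```

```text
t 32.58 gp [490.7 230.4 203. ] x [-0.988  0.153 -0.005] z [ 0.006  0.003 -1.   ] J [ 0.37  0.3   1.58  0.    1.26 -1.05] gap 94.3 f [ 0.6 -0.4  0.2]
150 [432.3 225.4] [436.9 255.3]
250 [517.  212.2] [521.6 242.3]
side [[214, 0, 323, 223, 32541], [544, 0, 16, 92, 1109], [397, 96, 7, 12, 27], [540, 125, 20, 9, 111], [217, 152, 14, 8, 48], [221, 165, 8, 7, 29], [218, 168, 35, 44, 654], [251, 181, 6, 12, 34], [452, 188, 18, 4, 29], [554, 205, 6, 16, 68], [254, 206, 28, 26, 354], [217, 230, 9, 27, 33], [546, 263, 11, 7, 34]]
scene [[156, 0, 59, 46, 967], [278, 0, 49, 19, 578], [339, 0, 102, 99, 4942], [283, 25, 46, 99, 1592], [143, 45, 13, 12, 55], [137, 51, 8, 11, 33], [98, 54, 32, 18, 267], [156, 57, 58, 58, 1728], [199, 82, 71, 30, 1007], [320, 106, 33, 21, 495], [174, 113, 195, 131, 9179], [356, 112, 6, 21, 57], [348, 129, 8, 9, 38], [261, 182, 6, 16, 46], [191, 190, 20, 12, 78], [309, 208, 24, 21, 27], [256, 213, 36, 19, 360]]
[('scan', [265.0, 242.0]), ('cup', [289.0, 208.0]), ('tape', [261.0, 205.0])]
```

>>> {"api": "jog_arm", "payload": {"commands": [{"dx": 0.5, "dy": 0, "dz": -0.8, "ax": 0, "ay": 0, "az": 0, "gripper": 0}, {"dx": 0.5, "dy": 0.6, "dz": -0.8, "ax": 0, "ay": 0, "az": 0, "gripper": 0}, {"dx": 0.3, "dy": 0.9, "dz": -0.5, "ax": 0, "ay": 0, "az": 0, "gripper": 0}, {"dx": 0, "dy": 0.9, "dz": 0, "ax": 0, "ay": 0, "az": 0, "gripper": 0}, {"dx": 0, "dy": 0.9, "dz": 0, "ax": 0, "ay": 0, "az": 0, "gripper": 0}, {"dx": 0, "dy": 0.9, "dz": 0, "ax": 0, "ay": 0, "az": 0, "gripper": 0}, {"dx": 0, "dy": 0.9, "dz": 0, "ax": 0, "ay": 0, "az": 0, "gripper": 0}, {"dx": 0, "dy": 0, "dz": 0, "ax": 0, "ay": 0, "az": 0, "gripper": 0}]}}

```text
clock: 33.78
eef_pos: [469.0, 441.0, 270.2]
eef_rot: [-3.14, -0.002, 2.99]
wrist_force: [-0.0, -0.3, -0.7]
finger_gap: 94.1
finger_force: 0.0
```

```bash
python3 -c "
from h import *
st()
for n in('side','scene'):
  a=cv2.imread(f'pics/{n}0.png').astype(int);c=cam(n);b=c['image'][:,:,::-1].astype(int)
  m=(np.abs(a-b).max(2)>50).astype(np.uint8);k,l,s,ce=cv2.connectedComponentsWithStats(m)
  print(n,[x[:5].tolist() for x in s[1:] if x[4]>12 and x[1]>140])
  if n=='scene': print(onz(c,203.9,150.8,108), b[148:153,198:209].mean(2).round().tolist())
"
```

```text
t 33.77 gp [469.  441.  281.2] x [-0.989  0.151  0.002] z [-0.002 -0.001 -1.   ] J [ 0.7   0.49  1.13  0.    1.52 -0.72] gap 94.1 f [-0.  -0.3 -0.7]
side [[341, 163, 45, 47, 638], [304, 175, 29, 47, 422], [332, 177, 5, 10, 16], [251, 182, 6, 13, 40], [276, 185, 30, 15, 113], [436, 187, 34, 6, 83], [254, 194, 23, 26, 279], [272, 214, 23, 23, 131], [265, 216, 8, 10, 19], [302, 216, 7, 8, 19], [227, 219, 15, 6, 17], [254, 218, 19, 15, 67], [217, 230, 9, 27, 34], [246, 281, 9, 5, 30]]
scene [[174, 142, 46, 39, 987], [186, 203, 46, 41, 1188], [309, 208, 24, 21, 39], [297, 230, 8, 18, 20], [330, 248, 6, 5, 17]]
[ 492.10659239 -210.90392432  108.        ] [[207.0, 207.0, 208.0, 222.0, 223.0, 204.0, 217.0, 209.0, 131.0, 133.0, 197.0], [203.0, 220.0, 237.0, 188.0, 244.0, 168.0, 167.0, 143.0, 56.0, 142.0, 134.0], [234.0, 219.0, 232.0, 109.0, 204.0, 231.0, 149.0, 147.0, 130.0, 93.0, 137.0], [202.0, 139.0, 212.0, 83.0, 79.0, 215.0, 148.0, 144.0, 112.0, 106.0, 74.0], [220.0, 115.0, 174.0, 129.0, 57.0, 77.0, 232.0, 146.0, 110.0, 182.0, 207.0]]
```

Cup, tape, tin and the other bystanders are unchanged in the scene view. Only the pot and board areas differ, plus a roughly one-pixel edge at the scanner.

```bash
python3 -c "
from cell import job
print(job.sign_off())"
```

```text
the job is handed in; nothing more can be done
None
```

The job is handed in at 33.8 s. The pot is mouth-down on the board, about 4 mm off the board's centre. The scanner was held about 10 cm above the label for over 2 s, then put back in its rest within about 2 mm of how it lay. The other things appear unmoved in the scene-camera before/after comparison.

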